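# Key a seaming chuck into the inspection V-block by feel

### The arm

A 6-joint arm with a two-finger parallel gripper is mounted at the origin on a cart in front of the work surface, level with it; the furniture and walls round the work are solid. World frame = base frame: x ahead of the robot, y to its left, z up, the work surface at z = 0. Lengths are in m, angles in rad, forces in N, time in s.
With the tool pointing down it reaches from about 0.35 to 0.85 m from the base axis. Payload 8.1 kg.
Tool frame: the origin (TCP) lies on the centre line of the jaws, within the pads' length; the fingertips stand 14 mm ahead of it and the grasp point (between the pads) lies 5 mm behind it; z points along the fingers, y is the direction in which the jaws open and shut (so a half turn about z gives the same grasp; the last joint's range is limited). The gripper opens to 85 mm and grips with 20 to 120 N. Pads are 22 mm wide; open, the fingers measure 114 mm over their backs; the gripper's body (76 mm by 85 mm) begins 54 mm behind the grasp point. The pads swing forward as they close: fully open they stand 13 mm farther back than shut.
Start: joints at [1.046, 0.13, 1.488, -0, 1.523, -0.085], TCP at [0.255, 0.543, 0.245] pointing down, gripper open.
Joint ranges: [-2.96, 2.96], [-0.89, 2.26], [0.02, 2.5], [-1.34, 4.48], [0, 2.73], [-2.66, 2.66]. Speed limits (rad/s): [2.39, 2.39, 2.79, 3.14, 3.14, 3.14].

### API

Orientations are given as a unit quaternion [x, y, z, w].
In Python, from cell import env, viewer, close_job gives the robot as it stands.
- The arm moves only by the tool step_arm, never from a script. Its argument "increments" is a list of rows, each an object with "travel": the shift along the world's x, y, z in m, a list of three; "rot": the turn, a rotation vector about the world's x, y, z in rad, a list of three; "claw": the finger opening in m, from 0 to 0.0854. A call has 1 to 12 rows; each row shifts and turns the commanded pose from where the row before left it; what a row does not reach is not made up. A row lasts 1/10 s, in which the tool goes at most 50 mm and 8.59 degrees, less where a joint would pass 70% of its speed; a pose out of reach is approached as far as the arm can. A call with a gripper value outside its range is refused whole. The fingers move at their own pace and stop on an object; "squeeze" is the grip in N (left out, the last holds). Time passes only in rows, so rows that do not move let the fingers close. It gives the time, the measured TCP pose, the force and the opening at its end, in the units of the state.
- env.get_obs(): the state, without advancing time (a new reading comes with each control period).
- viewer.get_image(name): name is "scene" or "top" or "wrist"; returns a dict with "frame" (400x640x3 uint8, red, green, blue), "mtx" (3x3 intrinsics, pixels), "R" (3x3) and "t" (3): a world point X has camera coordinates R X + t. Camera axes: x right, y down, z forward; pixel columns grow to the right and rows downward; lengths in m; the calibration is good to about 2 mm. A picture is of the moment at which its call begins. There is no depth.
- close_job(): hands the job in, once; it reports no verdict.
The state is a dict: "clock": time; "joints": joint angles; "qvel": joint speeds; "joint_efforts": joint torques, N m; "eef_pos": TCP position; "orientation": TCP orientation; "force": force on the tool from outside, world axes, zero at the start; "moment": the same for the moment, N m; "finger_gap": finger opening in m.
Only numpy, scipy, OpenCV 4.12 (cv2) and the standard library are available. Lean on these libraries where they do the work, as an engineer would, in place of code of your own. Each camera call takes 0.05 s, during which the arm holds its last target.

### The job

Take the seaming chuck out of its change-part tray by the shank and lay it in the two vees of the steel V-block, its head overhanging the front and the shank's end still short of the key bar, and let go of it there. Then take it again, so that you have room to turn it, and roll it in the vees until you feel that the flat on the shank's end has come up and lets it pass under the key bar; slide it in, without forcing it, until its hub is flush against the front vee, and leave it lying there, released, ready for its lip to be measured.

Things in the scene. Friction and masses are not known exactly. Their poses are not given: they have to be found in the camera images.
- chuck: Seaming chuck: turned bare steel tool, 0.75 kg, axis level. Origin on its axis at the hub's rear face; +x along the axis to the shank's end, +z up at the start. Along x: lip (47 mm diameter) -38 to -28 mm, head (52 mm) -28 to -14, hub (40 mm) -14 to 0, round shank (30 mm) 0 to 132; centre of mass at about +48. Head and shank turn as one, clamped together at an unknown angle.
- shank_end (a point): Centre of the shank's end face (chuck x = +132 mm), axes as the chuck's head. The last 42 mm of the shank have one flat, 10.2 mm from the axis (D section). These axes do NOT tell where it is: at the start it faces 20 to 83 degrees off straight up, towards -y, so the chuck must be rolled that much about -x (top towards +y: anticlockwise seen from the head along the shank).
- vblock: Steel V-block fixture, fixed on a grey board (top 55 mm above the deck). Origin under its middle, on the board; +x along the groove away from the open end, z up. Base 163 x 86 x 12 mm. Front vee: upright plate, x -67 to -53 mm; rear vee x +13 to +45. Vees 90 degrees, 48 mm wide, tops z = 75 mm, oiled: a held shank slides with a few N of drag; its axis is then at z = 78 mm.
- vee_gap (a point): On the groove's axis, mid-way in the 66 mm gap between the two vees (V-block x = -20, z = 78 mm), open down to the base plate 66 mm below: room for fingers round the shank, upright or tilted about the groove. The shank is steady when held here; pressing on the overhanging head instead would rock its end up. Axes as the V-block's.
- stop_face (a point): Where the groove's axis meets the front face of the front vee (V-block x = -67, y = 0, z = 78 mm); axes as the V-block's. The chuck is home, hub flush on the vee, when its origin is here with its x along this x. When laid in and let go, its origin must be 12 to 34 mm short of here (negative x).
- key_bar (a point): Middle of the key bar's lower front edge (V-block x = +53, z = 90.5 mm). Fixed steel bar 14 mm along x, 64 across, 13 high, on posts 40 mm apart, bridging the groove 12.5 mm above its axis. The round shank (radius 15) butts on its front face, with the chuck's origin 12 mm short of stop_face; with the flat up within about 13 degrees it passes under.
- tray: Grey plastic change-part tray, fixed on the board, 234 x 106 mm, rim 18 mm high. Origin under it on the board; x along the chuck's axis, head at -x. The chuck lies in two saddles (x -41 to -25 and +27 to +45 mm, 48 wide, tops z = 37 mm), its origin at x = -55. Cheeks 47 mm high stand 5 mm either side of the head, so it cannot be gripped there. Two rolls 38 mm high at x = +100.
- tray_gap (a point): On the axis of the chuck as it lies in the tray, 40 mm above the board, in the middle of the 52 mm gap between the saddles: take the shank here from above (chuck x = +55 mm). The tray's floor is 32 mm below. Axes as the tray's.

How it is judged:
By the outcome, as a careful person would: the job done as asked, in the order asked, and still so for the second after the job is handed in, with the robot touching nothing.
It also fails if it takes over 54 s, if anything falls off the work surface, if the arm or the gripper's body presses on something with over 40 N, if the wrist force passes 120 N, or if a joint passes its speed limit or range.

## Working session

There is one attempt and no reset: what is moved stays moved. The work goes in short steps, Python scripts to look and compute and a tool call to move; the robot and the scene stay as the last step left them, time stands still between calls to the robot, and variables do not carry over. Pictures are saved under pics/ and viewed, and the job is handed in when it is done.

Besides the shell and the picture viewer there is one more tool, called after "Request:" as name([rows], argument=value, ...), one row to a line, values as JSON. step_arm: Moves the arm, as the interface text tells. Its arguments: {"type":"object","properties":{"increments":{"type":"array"},"squeeze":{"type":"number"}},"required":["increments"]}

```bash
ls; mkdir -p pics; python3 - <<'E'
from cell import env, viewer
import cv2, numpy as np
print({k:np.round(v,3) for k,v in env.get_obs().items()})
for n in ["scene","top","wrist"]:
    d=viewer.get_image(n); cv2.imwrite(f"pics/{n}0.png",d["frame"][:,:,::-1]); np.savez(f"pics/{n}0.npz",**d)
    print(n,d["mtx"].round(1).tolist(),d["R"].round(3).tolist(),d["t"].round(3).tolist())
E
```

```text
pics
{'clock': np.float64(0.0), 'joints': array([ 1.046,  0.131,  1.489,  0.   ,  1.523, -0.085]), 'qvel': array([-0.002, -0.   , -0.   , -0.001,  0.   , -0.001]), 'joint_efforts': array([ 1.0000e-03, -5.6938e+01, -5.0057e+01, -0.0000e+00,  1.4000e-02,
       -0.0000e+00]), 'eef_pos': array([0.255, 0.542, 0.244]), 'orientation': array([ 0.218,  0.976, -0.001, -0.   ]), 'force': array([-0.116,  0.09 ,  0.458]), 'moment': array([ 0.006, -0.004, -0.005]), 'finger_gap': np.float64(0.086)}
scene [[374.5, 0.0, 323.0], [0.0, 374.5, 194.5], [0.0, 0.0, 1.0]] [[0.713, -0.701, 0.009], [-0.525, -0.543, -0.655], [0.465, 0.462, -0.755]] [-0.396, 0.409, 0.673]
top [[468.2, 0.0, 321.1], [0.0, 468.2, 195.5], [0.0, 0.0, 1.0]] [[0.015, -1.0, -0.005], [-0.989, -0.014, -0.146], [0.146, 0.007, -0.989]] [0.019, 0.564, 0.972]
wrist [[330.4, 0.0, 315.9], [0.0, 330.4, 197.8], [0.0, 0.0, 1.0]] [[0.425, 0.905, -0.001], [0.869, -0.407, 0.281], [0.254, -0.12, -0.96]] [-0.598, -0.036, 0.379]
```

View pics/scene0.png

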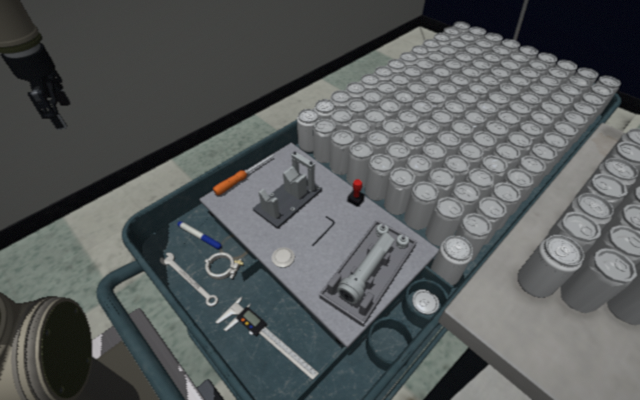

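View pics/top0.png

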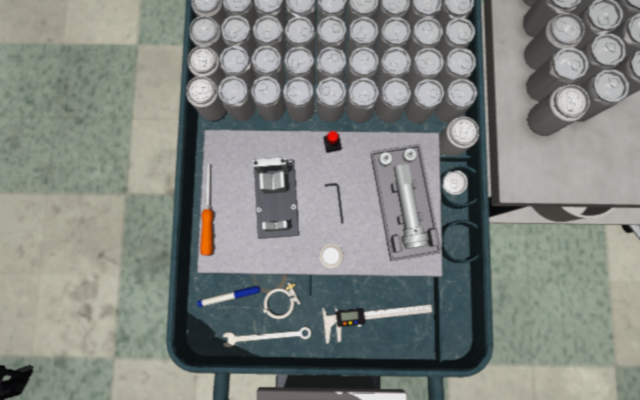

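View pics/wrist0.png

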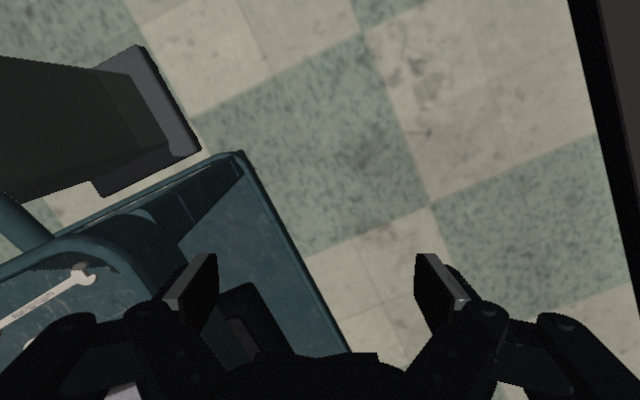

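The top view shows the V-block near (276,198), with the key bar at its far end near (273,162). The tray is near (405,203), with the chuck's head towards the robot near (414,238). I'll zoom in on both.

```bash
python3 - <<'E'
import cv2
im=cv2.imread("pics/top0.png")
a=cv2.resize(im[145:250,240:310],None,fx=5.5,fy=5.5,interpolation=cv2.INTER_CUBIC)
b=cv2.resize(im[140:266,365:445],None,fx=4.6,fy=4.6,interpolation=cv2.INTER_CUBIC)
h=max(a.shape[0],b.shape[0])
import numpy as np
c=np.zeros((h,a.shape[1]+b.shape[1]+5,3),'uint8');c[:a.shape[0],:a.shape[1]]=a;c[:b.shape[0],a.shape[1]+5:]=b
print(a.shape,b.shape);cv2.imwrite("pics/topzoom.png",c)
im=cv2.imread("pics/scene0.png")
cv2.imwrite("pics/scenezoom.png",cv2.resize(im[140:330,240:440],None,fx=3.1,fy=3.1,interpolation=cv2.INTER_CUBIC))
E
```

```text
(578, 385, 3) (580, 368, 3)
```

View pics/topzoom.png

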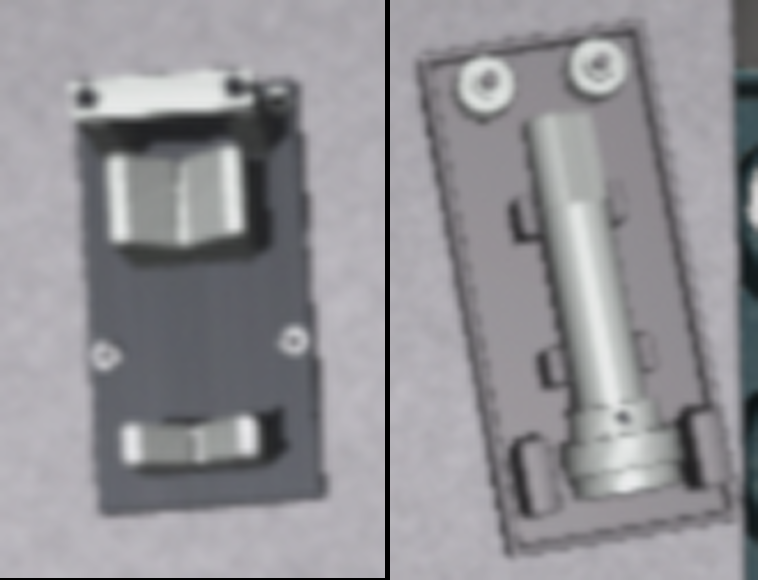

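View pics/scenezoom.png

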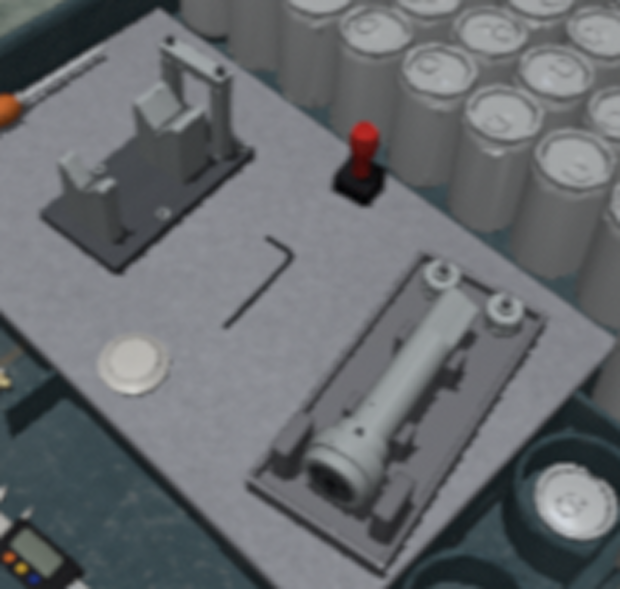

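```bash
cat > h.py <<'E'
import numpy as np, cv2
from scipy.spatial.transform import Rotation as Rot
def ray(d,u,v,z):
    K,R,t=d["mtx"],d["R"],d["t"]
    c=-R.T@t; r=R.T@np.linalg.solve(K,[u,v,1.]); return c+r*(z-c[2])/r[2]
def proj(d,X):
    p=d["mtx"]@(d["R"]@np.asarray(X)+d["t"]); return p[:2]/p[2]
def zoom(im,x0,x1,y0,y1,f,fn):
    cv2.imwrite(fn,cv2.resize(im[y0:y1,x0:x1],None,fx=f,fy=f,interpolation=cv2.INTER_CUBIC))
def unz(p,x0,y0,f): return (x0+(p[0]+.5)/f-.5, y0+(p[1]+.5)/f-.5)
E
python3 - <<'E'
from h import *
d=np.load("pics/top0.npz")
f=lambda p:unz(p,240,145,5.5); g=lambda p:unz((p[0]-390,p[1]),365,140,4.6)
print("vblock base corners z=.067")
P=[ray(d,*f(p),.067) for p in [(72,92),(298,82),(325,494),(103,514)]]
for p in P: print(p.round(4))
print([np.linalg.norm(P[i]-P[(i+1)%4]).round(4) for i in range(4)], np.mean(P,0).round(4))
print("tray rim z=.073")
P=[ray(d,*g(p),.073) for p in [(417,62),(637,24),(735,518),(512,556)]]
for p in P: print(p.round(4))
print([np.linalg.norm(P[i]-P[(i+1)%4]).round(4) for i in range(4)], np.mean(P,0).round(4))
x=(P[0]+P[1]-P[2]-P[3]);print("tray yaw",np.degrees(np.arctan2(x[1],x[0])))
E
```

```text
vblock base corners z=.067
[0.6317 0.1736 0.067 ]
[0.6368 0.086  0.067 ]
[0.4773 0.072  0.067 ]
[0.4685 0.156  0.067 ]
[np.float64(0.0878), np.float64(0.1601), np.float64(0.0844), np.float64(0.1641)] [0.5536 0.1219 0.067 ]
tray rim z=.073
[ 0.6516 -0.0771  0.073 ]
[ 0.671  -0.1789  0.073 ]
[ 0.4445 -0.2191  0.073 ]
[ 0.4262 -0.1193  0.073 ]
[np.float64(0.1036), np.float64(0.2301), np.float64(0.1015), np.float64(0.2293)] [ 0.5484 -0.1486  0.073 ]
tray yaw 10.34571295373484
```

V-block base measures 160–164 x 84–88 and tray 230 x 102, close to the given sizes. The chuck's axis runs at a yaw of about 10.3°. I'll move above the tray and look with the wrist camera.

Request:
step_arm([
  {"travel": [0.018, -0.043, 0], "rot": [0, 0, 0.052], "claw": 0.0854},
  {"travel": [0.018, -0.043, 0], "rot": [0, 0, 0.052], "claw": 0.0854},
  {"travel": [0.018, -0.043, 0], "rot": [0, 0, 0.052], "claw": 0.0854},
  {"travel": [0.018, -0.043, 0], "rot": [0, 0, 0.052], "claw": 0.0854},
  {"travel": [0.018, -0.043, 0], "rot": [0, 0, 0.052], "claw": 0.0854},
  {"travel": [0.018, -0.043, 0], "rot": [0, 0, 0.052], "claw": 0.0854},
  {"travel": [0.018, -0.043, 0], "rot": [0, 0, 0.052], "claw": 0.0854},
  {"travel": [0.018, -0.043, 0], "rot": [0, 0, 0.052], "claw": 0.0854},
  {"travel": [0.018, -0.043, 0], "rot": [0, 0, 0.052], "claw": 0.0854},
  {"travel": [0.018, -0.043, 0], "rot": [0, 0, 0.052], "claw": 0.0854},
  {"travel": [0.018, -0.043, 0], "rot": [0, 0, 0.052], "claw": 0.0854},
  {"travel": [0.018, -0.043, 0], "rot": [0, 0, 0.052], "claw": 0.0854},
])

```text
clock: 1.35
eef_pos: [0.4717, 0.025, 0.2452]
orientation: [-0.093, 0.996, 0.0, 0.0]
force: [0.6, -0.1, 0.8]
finger_gap: 0.0854
```

```bash
python3 - <<'E'
from cell import env, viewer
from h import *
o=env.get_obs();print({k:np.round(o[k],3).tolist() for k in("clock","joints","eef_pos","force","finger_gap")})
print(Rot.from_quat(o["orientation"]).as_matrix().round(3).tolist())
d=viewer.get_image("wrist"); cv2.imwrite("pics/w1.png",d["frame"][:,:,::-1]); np.savez("pics/w1.npz",**d)
E
```

```text
{'clock': 1.35, 'joints': [-0.056, -0.222, 1.83, 0.0, 1.533, -1.813], 'eef_pos': [0.472, 0.025, 0.245], 'force': [0.619, -0.091, 0.779], 'finger_gap': 0.085}
[[-0.983, -0.185, 0.0], [-0.185, 0.983, 0.0], [-0.0, 0.0, -1.0]]
```

View pics/w1.png

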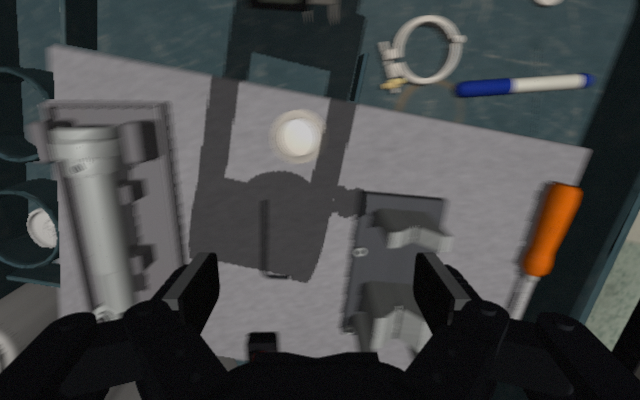

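The wrist view is upside down: up in the image is towards the robot. The tray is at the left with the chuck's head at (85,145), and the V-block's front vee is at (418,232).

```bash
python3 - <<'E'
from h import *
d=np.load("pics/w1.npz"); print(-d["R"].T@d["t"], d["R"][2])
for p in [(0.5494,-0.1484,.095),(.5536,.1219,.067)]: print(proj(d,p))
im=d["frame"][:,:,::-1]
zoom(im,330,470,180,340,3.6,"pics/w1z.png")
E
```

```text
[0.39985569 0.01121822 0.37392627] [ 0.27706193  0.0531021  -0.95938358]
[112.67660556 234.8857225 ]
[392.91133493 273.04488528]
```

View pics/w1z.png

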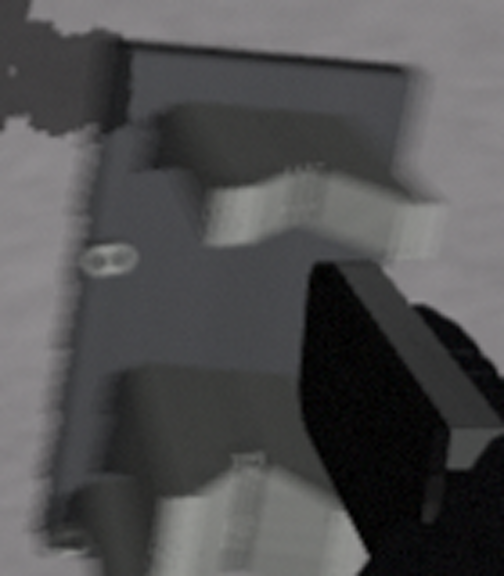

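Request:
step_arm([
  {"travel": [0.02, -0.043, 0], "rot": [0, 0, 0], "claw": 0.0854},
  {"travel": [0.02, -0.043, 0], "rot": [0, 0, 0], "claw": 0.0854},
  {"travel": [0.02, -0.043, 0], "rot": [0, 0, 0], "claw": 0.0854},
  {"travel": [0.017, -0.044, 0], "rot": [0, 0, 0], "claw": 0.0854},
  {"travel": [0, 0, 0], "rot": [0, 0, 0], "claw": 0.0854},
])

```text
clock: 1.9
eef_pos: [0.549, -0.1511, 0.244]
orientation: [-0.09, 0.996, -0.001, -0.001]
force: [-0.9, -0.0, -0.0]
finger_gap: 0.0854
```

```bash
python3 - <<'E'
from cell import env, viewer
from h import *
o=env.get_obs();print({k:np.round(o[k],4).tolist() for k in("clock","joints","eef_pos","force","finger_gap")})
d=viewer.get_image("wrist"); cv2.imwrite("pics/w2.png",d["frame"][:,:,::-1]); np.savez("pics/w2.npz",**d)
print(proj(d,(0.5494,-0.1484,.095)))
E
```

```text
{'clock': 1.9, 'joints': [-0.3576, 0.0494, 1.5764, -0.0016, 1.5166, -2.1078], 'eef_pos': [0.549, -0.1511, 0.244], 'force': [-0.8799, -0.0143, -0.01], 'finger_gap': 0.0854}
[318.98658988 189.72500698]
```

View pics/w2.png

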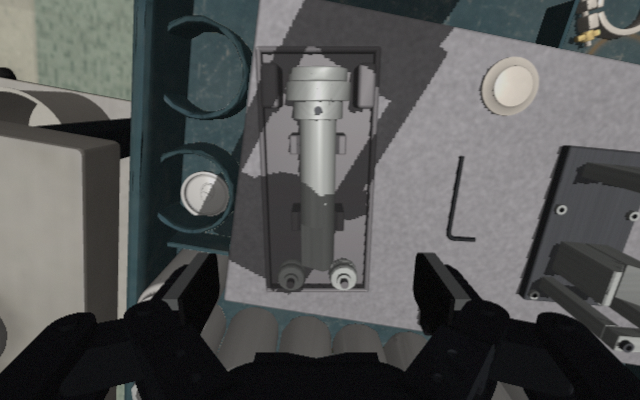

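The wrist view is now sharp. The tray rim's corners are near (260,48), (380,48), (368,290) and (268,290), and the shank runs from (318,118) to (318,265). I'll zoom for the axis and the flat.

```bash
python3 - <<'E'
from h import *
d=np.load("pics/w2.npz"); im=d["frame"][:,:,::-1]
b=np.clip(im.astype(float)*1.3,0,255).astype('uint8')
zoom(b,250,390,40,180,4.2,"pics/w2a.png"); zoom(b,270,370,160,300,4.2,"pics/w2b.png")
g=cv2.cvtColor(im,cv2.COLOR_BGR2GRAY)
for r in (140,165,190,205,225,240,250,258): print(r,g[r,292:350].tolist())
E
```

```text
140 [132, 133, 134, 129, 113, 99, 95, 88, 81, 91, 104, 112, 121, 131, 135, 142, 145, 148, 155, 163, 168, 172, 176, 180, 186, 193, 202, 205, 202, 194, 184, 175, 170, 165, 162, 160, 154, 149, 141, 136, 128, 118, 106, 93, 85, 85, 91, 113, 132, 140, 139, 141, 130, 114, 122, 135, 139, 138]
165 [130, 130, 130, 131, 130, 131, 109, 74, 69, 87, 98, 109, 120, 129, 137, 141, 145, 150, 155, 163, 167, 170, 173, 177, 179, 184, 190, 195, 191, 185, 179, 171, 168, 165, 163, 159, 151, 146, 140, 133, 125, 114, 103, 113, 130, 137, 136, 136, 135, 136, 135, 136, 135, 135, 136, 136, 136, 136]
190 [58, 57, 58, 56, 58, 58, 58, 56, 56, 59, 64, 65, 69, 73, 75, 77, 77, 76, 80, 83, 100, 113, 127, 155, 171, 176, 182, 183, 182, 179, 173, 168, 165, 163, 162, 158, 150, 144, 138, 131, 121, 108, 106, 101, 90, 69, 56, 57, 59, 58, 58, 59, 57, 59, 58, 58, 58, 57]
205 [49, 41, 39, 36, 35, 36, 37, 38, 43, 58, 63, 68, 69, 73, 74, 77, 77, 78, 79, 81, 84, 84, 83, 82, 80, 80, 81, 79, 81, 82, 83, 86, 101, 106, 90, 79, 75, 72, 70, 67, 64, 59, 52, 40, 39, 38, 36, 35, 36, 39, 49, 55, 59, 57, 58, 58, 56, 56]
225 [52, 54, 57, 56, 56
[... 272 characters left out ...]
 78, 78, 80, 79, 80, 78, 78, 76, 78, 78, 79, 79, 77, 78, 80, 78, 78, 79, 79, 82, 80, 81, 80, 78, 75, 75, 71, 68, 63, 71, 103, 121, 123, 123, 124, 125, 122, 123, 124, 124, 123, 123, 124, 124, 124, 123]
250 [58, 58, 56, 58, 58, 58, 57, 56, 58, 67, 77, 79, 78, 78, 79, 80, 79, 80, 78, 75, 77, 79, 79, 79, 79, 79, 79, 79, 78, 78, 81, 82, 81, 80, 78, 76, 75, 73, 70, 67, 64, 79, 107, 120, 122, 122, 122, 122, 121, 121, 123, 120, 121, 121, 122, 121, 122, 121]
258 [55, 56, 55, 57, 56, 56, 56, 56, 56, 67, 77, 78, 78, 79, 79, 81, 79, 80, 77, 77, 77, 77, 79, 80, 78, 80, 80, 79, 80, 80, 79, 81, 82, 81, 79, 78, 78, 72, 70, 66, 63, 84, 112, 121, 115, 113, 114, 108, 94, 73, 71, 78, 81, 80, 100, 117, 120, 121]
```

View pics/w2a.png

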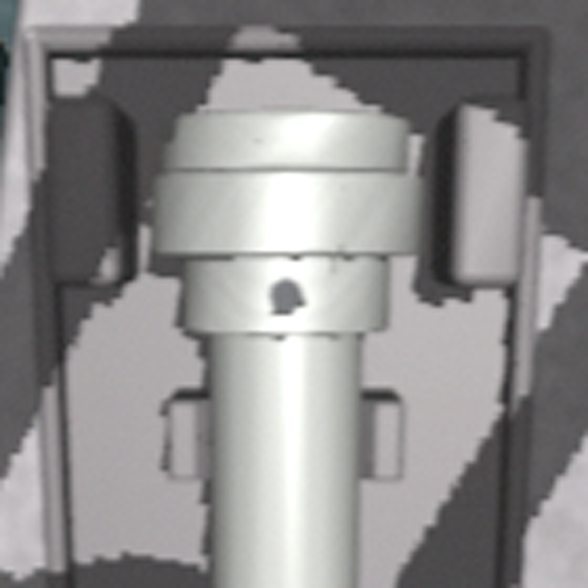

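View pics/w2b.png

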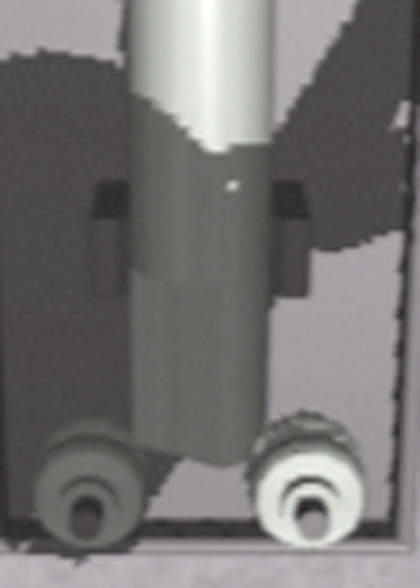

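```bash
python3 - <<'E'
from h import *
d=np.load("pics/w2.npz")
# silhouette edges lie nearly at axis height
pts=[]
for r,l,rr in [(140,300,335),(165,300.2,334.3),(205,300.3,334.7),(225,299.8,334.5)]:
    A,B=ray(d,l,r,.099),ray(d,rr,r,.099); pts.append((A+B)/2); print(r,(A+B)[:2]/2,np.linalg.norm(A-B))
pts=np.array(pts);v=pts[-1]-pts[0];print("yaw",np.degrees(np.arctan2(v[1],v[0])))
u=lambda p:unz(p,250,40,4.2)
T=[ray(d,*p,.073) for p in [(260,47.5),(380,47.5),(368.5,290.5),(267,290.5)]]
print(np.array(T).round(4),[np.linalg.norm(T[i]-T[(i+1)%4]).round(4) for i in range(4)],np.mean(T,0))
# hub rear face: zoom y 333 at silhouette edges x 182,388 (axis height)
print("hub rear",(ray(d,*u((184,325)),.095)+ray(d,*u((387,325)),.095))/2, "top",ray(d,*u((285,333)),.115))
print("head width",np.linalg.norm(ray(d,*u((155,215)),.1)-ray(d,*u((423,215)),.1)))
print("end",ray(d,*unz((225,466),270,160,4.2),.1095))
E
```

```text
140 [ 0.50704475 -0.15753304] 0.02874545475321793
165 [ 0.52752653 -0.15397381] 0.028607646628993615
205 [ 0.56209035 -0.14739434] 0.029886024294597646
225 [ 0.58038683 -0.14433916] 0.030692664681709596
yaw 10.198152440468087
[[ 0.4433 -0.218   0.073 ]
 [ 0.4253 -0.1195  0.073 ]
 [ 0.6515 -0.0774  0.073 ]
 [ 0.6703 -0.1802  0.073 ]] [np.float64(0.1001), np.float64(0.2301), np.float64(0.1045), np.float64(0.2301)] [ 0.54756933 -0.14877257  0.073     ]
hub rear [ 0.48913867 -0.16073552  0.095     ] top [ 0.4896813  -0.16081628  0.115     ]
head width 0.05014131035701413
end [ 0.61791256 -0.13202268  0.1095    ]
```

The checks agree. The shank is about 30 mm wide, its yaw is 10.2°, and the chuck's origin is near (0.490, −0.161). The flat looks about 66° off up. Going down to grip at about chuck x = 57 mm.

Request:
step_arm([
  {"travel": [-0.003, 0.0007, -0.02], "rot": [0, 0, 0], "claw": 0.058},
  {"travel": [0, 0, -0.02], "rot": [0, 0, 0], "claw": 0.058},
  {"travel": [0, 0, -0.02], "rot": [0, 0, 0], "claw": 0.058},
  {"travel": [0, 0, -0.02], "rot": [0, 0, 0], "claw": 0.058},
  {"travel": [0, 0, -0.02], "rot": [0, 0, 0], "claw": 0.058},
  {"travel": [0, 0, -0.015], "rot": [0, 0, 0], "claw": 0.058},
  {"travel": [0, 0, 0], "rot": [0, 0, 0], "claw": 0.058},
])

```text
clock: 2.65
eef_pos: [0.5436, -0.1439, 0.1276]
orientation: [-0.092, 0.996, 0.001, -0.002]
force: [-0.1, 1.0, -0.5]
finger_gap: 0.0576
```

```bash
python3 - <<'E'
from cell import env, viewer
from h import *
o=env.get_obs();print({k:np.round(o[k],4).tolist() for k in("clock","joints","eef_pos","force","finger_gap")})
d=viewer.get_image("wrist"); cv2.imwrite("pics/w3.png",d["frame"][:,:,::-1]); np.savez("pics/w3.npz",**d)
E
```

```text
{'clock': 2.65, 'joints': [-0.3501, 0.1205, 1.7186, 0.0002, 1.3072, -2.106], 'eef_pos': [0.5436, -0.1439, 0.1276], 'force': [-0.072, 0.9814, -0.5426], 'finger_gap': 0.0576}
```

View pics/w3.png

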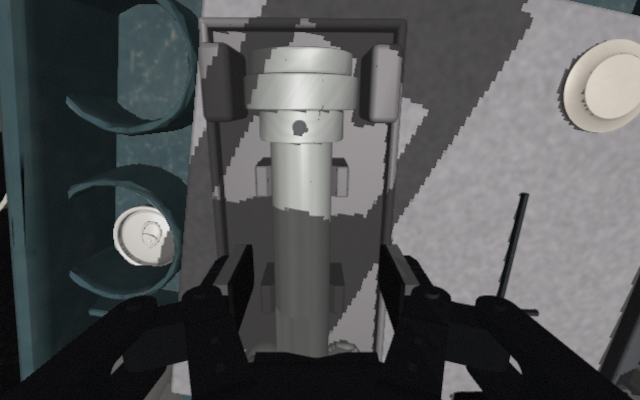

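The image agrees with the readings: the pads' middle is at column ~318 and the shank's at ~300, so the tool is about 6.5 mm too far to +y. I'll correct that, go down and close.

Request:
step_arm([
  {"travel": [0.002, -0.0065, 0], "rot": [0, 0, 0], "claw": 0.058},
  {"travel": [0, 0, -0.012], "rot": [0, 0, 0], "claw": 0.058},
  {"travel": [0, 0, -0.012], "rot": [0, 0, 0], "claw": 0.058},
  {"travel": [0, 0, -0.01], "rot": [0, 0, 0], "claw": 0.058},
  {"travel": [0, 0, -0.004], "rot": [0, 0, 0], "claw": 0.058},
  {"travel": [0, 0, 0], "rot": [0, 0, 0], "claw": 0.058},
])

```text
clock: 3.3
eef_pos: [0.5465, -0.1515, 0.0909]
orientation: [-0.092, 0.996, 0.001, -0.001]
force: [-0.3, -0.2, -0.4]
finger_gap: 0.0581
```

```bash
python3 - <<'E'
from cell import env, viewer
from h import *
o=env.get_obs();print({k:np.round(o[k],4).tolist() for k in("clock","joints","eef_pos","orientation","force","finger_gap")})
d=viewer.get_image("wrist"); cv2.imwrite("pics/w4.png",d["frame"][:,:,::-1]); np.savez("pics/w4.npz",**d)
E
```

```text
{'clock': 3.3, 'joints': [-0.3609, 0.1723, 1.7335, 0.0, 1.2383, -2.1158], 'eef_pos': [0.5465, -0.1515, 0.0909], 'orientation': [-0.092, 0.9958, 0.0005, -0.0011], 'force': [-0.2845, -0.223, -0.3575], 'finger_gap': 0.0581}
```

View pics/w4.png

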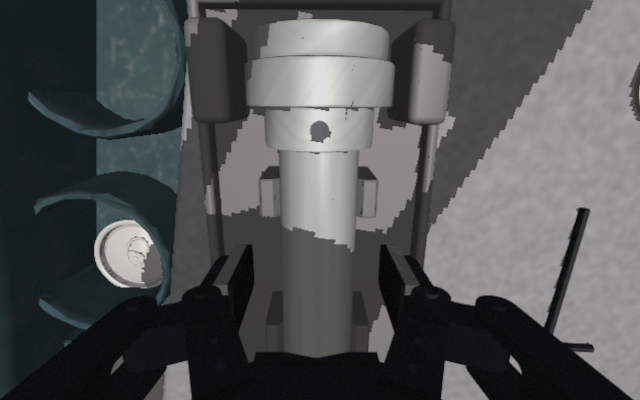

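The shank (column ~318) is centred between the pads. Closing.

Request:
step_arm([
  {"travel": [0, 0, 0], "rot": [0, 0, 0], "claw": 0.02},
  {"travel": [0, 0, 0], "rot": [0, 0, 0], "claw": 0.02},
  {"travel": [0, 0, 0], "rot": [0, 0, 0], "claw": 0.02},
  {"travel": [0, 0, 0], "rot": [0, 0, 0], "claw": 0.02},
  {"travel": [0, 0, 0], "rot": [0, 0, 0], "claw": 0.02},
  {"travel": [0, 0, 0], "rot": [0, 0, 0], "claw": 0.02},
], squeeze=70)

```text
clock: 3.95
eef_pos: [0.5476, -0.1508, 0.0927]
orientation: [-0.092, 0.996, 0.001, 0.0]
force: [-0.3, 4.8, 0.9]
finger_gap: 0.0275
```

Request:
step_arm([
  {"travel": [0, 0, 0.006], "rot": [0, 0, 0], "claw": 0.02},
  {"travel": [0, 0, 0.01], "rot": [0, 0, 0], "claw": 0.02},
  {"travel": [0, 0, 0.02], "rot": [0, 0, 0], "claw": 0.02},
  {"travel": [0, 0, 0.025], "rot": [0, 0, 0], "claw": 0.02},
  {"travel": [0, 0, 0.025], "rot": [0, 0, 0], "claw": 0.02},
  {"travel": [0, 0, 0.025], "rot": [0, 0, 0], "claw": 0.02},
  {"travel": [0, 0, 0.02], "rot": [0, 0, 0], "claw": 0.02},
  {"travel": [0, 0, 0], "rot": [0, 0, 0], "claw": 0.02},
])

```text
clock: 4.75
eef_pos: [0.5492, -0.1528, 0.2277]
orientation: [-0.092, 0.996, -0.002, 0.003]
force: [1.5, -0.2, -7.7]
finger_gap: 0.0279
```

```bash
python3 - <<'E'
from cell import env, viewer
from h import *
o=env.get_obs();print({k:np.round(o[k],4).tolist() for k in("clock","joints","eef_pos","orientation","force","moment","finger_gap")})
d=viewer.get_image("wrist"); cv2.imwrite("pics/w5.png",d["frame"][:,:,::-1]); np.savez("pics/w5.npz",**d)
E
```

```text
{'clock': 4.75, 'joints': [-0.3611, 0.0521, 1.6035, -0.0002, 1.4793, -2.1159], 'eef_pos': [0.5492, -0.1528, 0.2277], 'orientation': [-0.0918, 0.9958, -0.0016, 0.003], 'force': [1.4927, -0.2124, -7.6772], 'moment': [-0.0572, -0.1058, -0.0135], 'finger_gap': 0.0279}
```

View pics/w5.png

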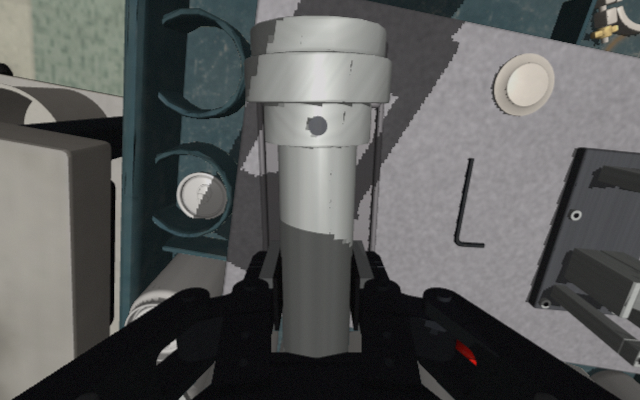

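The chuck is held level, with about 7.7 N of weight and the shank square in the jaws. Next I'll refine the V-block pose from its vee tops in the first top view.

```bash
python3 - <<'E'
from h import *
from cell import viewer
d=np.load("pics/top0.npz"); f=lambda p:unz(p,240,145,5.5)
F=[ray(d,*f(p),.130) for p in [(122,445),(259,435)]]; R=[ray(d,*f(p),.130) for p in [(108,200),(243,195)]]
print("front",np.round(F,4),np.linalg.norm(F[0]-F[1]),"rear",np.round(R,4),np.linalg.norm(R[0]-R[1]))
fm,rm=np.mean(F,0),np.mean(R,0); v=rm-fm; print(fm,rm,"sep (89)",np.linalg.norm(v),"yaw",np.degrees(np.arctan2(v[1],v[0])))
# vee valley depth: axis z78, floor of 90deg vee at 78-15*1.414... top half-width 24 -> valley z=75-24=51
V=[ray(d,*f(p),.055+.051+0.0) for p in [(196,447),(184,203)]]
v=V[1]-V[0];print("valley",np.round(V,4),np.degrees(np.arctan2(v[1],v[0])))
# plate long edges
for a,b in [((76,130),(103,505)),((298,100),(324,490))]:
    A,B=ray(d,*f(a),.067),ray(d,*f(b),.067); w=A-B; print("edge yaw",np.degrees(np.arctan2(w[1],w[0])))
# front face of front vee, base front edge
d2=viewer.get_image("top"); im=d2["frame"][:,:,::-1]; np.savez("pics/top1.npz",**d2)
g=cv2.resize(im[145:250,240:310],None,fx=5.5,fy=5.5,interpolation=cv2.INTER_CUBIC)
o=np.array([.5536,.1219]);y=np.radians(5.5);ax=np.array([np.cos(y),np.sin(y)]);ay=np.array([-ax[1],ax[0]])
for (x,yy,z) in [(-67,24,75),(-67,-24,75),(-53,-24,75),(-53,24,75),(13,24,75),(13,-24,75),(45,-24,75),(45,24,75),(53,32,103.5),(53,-32,103.5),(67,-32,103.5),(67,32,103.5),(-81.5,43,12),(-81.5,-43,12),(81.5,43,12),(81.5,-43,12)]:
    P=o+ax*x/1e3+ay*yy/1e3; p=proj(d2,(*P,.055+z/1e3)); q=((p[0]+.5-240)*5.5-.5,(p[1]+.5-145)*5.5-.5)
    cv2.circle(g,(int(q[0]),int(q[1])),3,(0,0,255),-1)
cv2.imwrite("pics/top1z.png",g)
E
```

```text
front [[0.4897 0.1413 0.13  ]
 [0.4939 0.0926 0.13  ]] 0.048853405484980815 rear [[0.5781 0.1493 0.13  ]
 [0.5806 0.1006 0.13  ]] 0.04874504598175243
[0.49181455 0.11694545 0.13      ] [0.57936024 0.12494181 0.13      ] sep (89) 0.08791011850994733 yaw 5.2188721419251
valley [[0.4913 0.1174 0.106 ]
 [0.5816 0.1245 0.106 ]] 4.478089609050467
edge yaw 6.091929022723779
edge yaw 5.068007087751583
```

View pics/top1z.png

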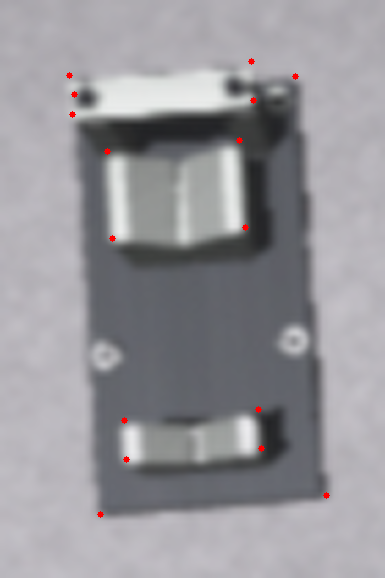

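```bash
python3 - <<'E'
from h import *
d=np.load("pics/w5.npz"); im=d["frame"][:,:,::-1]
T=np.array([.5492,-.1528]);a=np.radians(10.4);ax=np.array([np.cos(a),np.sin(a)])
for s in [-.0,-.005]:
  z=.2327+s
  L,R=ray(d,266,142,z),ray(d,371,142,z); m=(L+R)/2; print("hub rear sil",m,np.linalg.norm(L-R),"grasp chuck x",(T-m[:2])@ax, "perp", (T-m[:2])@[-ax[1],ax[0]])
  print("top",(T-ray(d,318,147.5,z+.02)[:2])@ax)
# same on w4 before grip
zoom(im,240,400,10,170,3.6,"pics/w5z.png")
E
```

```text
hub rear sil [ 0.49160015 -0.16267118  0.2327    ] 0.038918060118106765 grasp chuck x 0.05843550832806119 perp -0.0006888649869178137
top 0.0592248787972973
hub rear sil [ 0.49220917 -0.16253399  0.2277    ] 0.04049676371464578 grasp chuck x 0.05781172789608566 perp -0.0007138662227907679
top 0.05851850304125513
```

View pics/w5z.png

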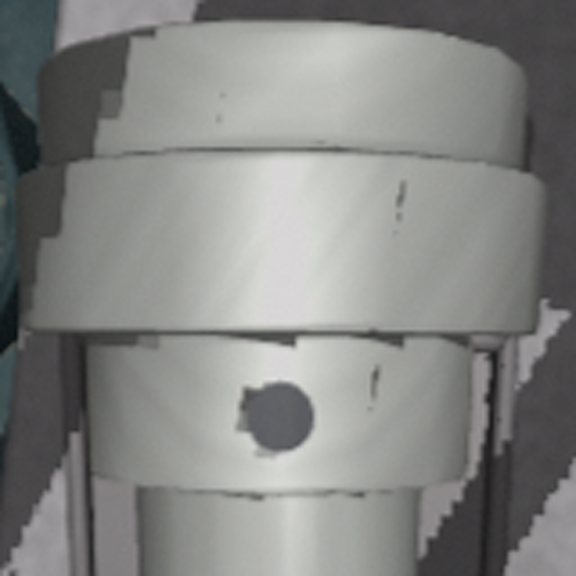

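The grasp sits at chuck x ≈ 58.5 mm. I'll carry it over the V-block, aiming for a position 22 mm short of stop_face.

Request:
step_arm([
  {"travel": [-0.0035, 0.034, 0], "rot": [0, 0, -0.011], "claw": 0.02},
  {"travel": [-0.0035, 0.034, 0], "rot": [0, 0, -0.011], "claw": 0.02},
  {"travel": [-0.0035, 0.034, 0], "rot": [0, 0, -0.011], "claw": 0.02},
  {"travel": [-0.0035, 0.034, 0], "rot": [0, 0, -0.011], "claw": 0.02},
  {"travel": [-0.0035, 0.034, 0], "rot": [0, 0, -0.011], "claw": 0.02},
  {"travel": [-0.0035, 0.034, 0], "rot": [0, 0, -0.011], "claw": 0.02},
  {"travel": [-0.0035, 0.034, 0], "rot": [0, 0, -0.011], "claw": 0.02},
  {"travel": [-0.0035, 0.034, 0], "rot": [0, 0, -0.011], "claw": 0.02},
  {"travel": [0, 0, 0], "rot": [0, 0, 0], "claw": 0.02},
  {"travel": [0, 0, 0], "rot": [0, 0, 0], "claw": 0.02},
])

```text
clock: 5.85
eef_pos: [0.5183, 0.1206, 0.2213]
orientation: [-0.049, 0.999, -0.0, -0.002]
force: [0.2, -0.7, -7.1]
finger_gap: 0.0282
```

```bash
cat > look.py <<'E'
import sys
from cell import env, viewer
from h import *
tag=sys.argv[1]; cams=sys.argv[2:]
o=env.get_obs();print({k:np.round(o[k],4).tolist() for k in("clock","joints","eef_pos","orientation","force","moment","finger_gap")})
M=Rot.from_quat(o["orientation"]).as_matrix(); print("tool x",M[:,0].round(3),"yaw",np.degrees(np.arctan2(-M[1,0],-M[0,0])).round(2),"tool z",M[:,2].round(3))
for c in cams:
    d=viewer.get_image(c); np.savez(f"pics/{c}_{tag}.npz",**d)
    im=d["frame"][:,:,::-1]
    if c=="wrist": cv2.imwrite(f"pics/{c}_{tag}.png",im)
    if c=="top": zoom(im,225,325,130,270,4.2,f"pics/{c}_{tag}.png")
    if c=="scene": zoom(im,230,350,130,240,5,f"pics/{c}_{tag}.png")
E
python3 look.py 6 wrist top
```

```text
{'clock': 5.85, 'joints': [0.1325, -0.0381, 1.7059, -0.0005, 1.4771, -1.5365], 'eef_pos': [0.5183, 0.1206, 0.2213], 'orientation': [-0.0491, 0.9988, -0.0004, -0.0016], 'force': [0.2148, -0.7354, -7.144], 'moment': [-0.0152, -0.1074, -0.0092], 'finger_gap': 0.0282}
tool x [-0.995 -0.098  0.003] yaw 5.63 tool z [-0.003 -0.001 -1.   ]
```

View pics/wrist_6.png

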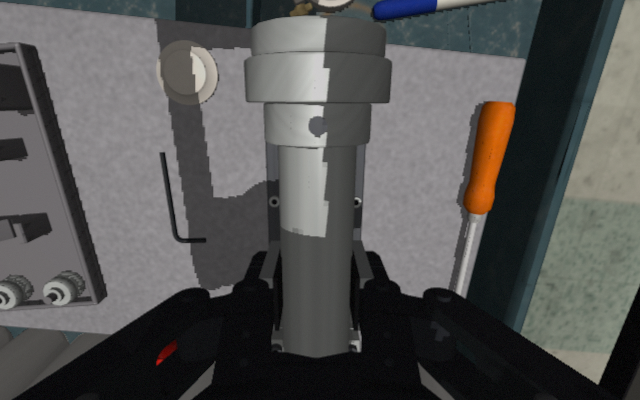

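View pics/top_6.png

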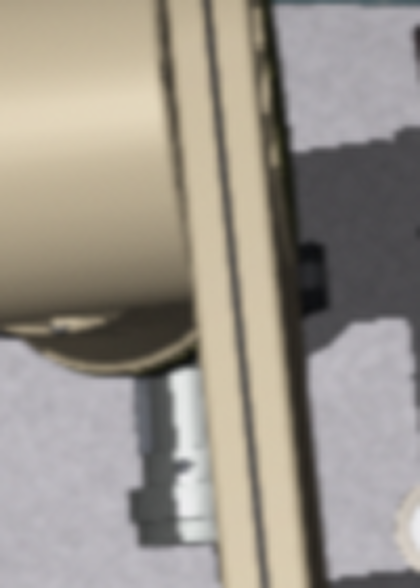

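```bash
python3 - <<'E'
from h import *
from cell import env
d=np.load("pics/wrist_6.npz"); t=np.load("pics/top0.npz")
a=[ray(d,*p,.068) for p in [(274,202),(357,202)]]; b=[ray(t,*unz(p,240,145,5.5),.068) for p in [(293,341),(105,355)]]
print(np.round(a,4),np.round(b,4)); o=env.get_obs();print(o["eef_pos"],o["clock"])
print("base edges at screw row", [ray(d,c,188,.067).round(4) for c in(267,365)])
E
```

```text
[[0.5351 0.0845 0.068 ]
 [0.5277 0.1582 0.068 ]] [[0.5354 0.0855 0.068 ]
 [0.529  0.1572 0.068 ]]
[0.51884732 0.11940696 0.22192058] 5.95
base edges at screw row [array([0.5231, 0.0774, 0.067 ]), array([0.5145, 0.1637, 0.067 ])]
```

The wrist and top views agree to 1 mm on the V-block screws, mid-point (0.531, 0.121). Lowering now.

Request:
step_arm([
  {"travel": [0.002, 0, -0.02], "rot": [0, 0, 0], "claw": 0.02},
  {"travel": [0, 0, -0.02], "rot": [0, 0, 0], "claw": 0.02},
  {"travel": [0, 0, -0.02], "rot": [0, 0, 0], "claw": 0.02},
  {"travel": [0, 0, -0.015], "rot": [0, 0, 0], "claw": 0.02},
  {"travel": [0, 0, 0], "rot": [0, 0, 0], "claw": 0.02},
  {"travel": [0, 0, 0], "rot": [0, 0, 0], "claw": 0.02},
])

```text
clock: 6.55
eef_pos: [0.5215, 0.1196, 0.1484]
orientation: [-0.048, 0.999, -0.0, -0.0]
force: [-0.7, -0.5, -6.6]
finger_gap: 0.0278
```

```bash
python3 look.py 7 wrist scene
```

```text
{'clock': 6.55, 'joints': [0.1296, 0.0232, 1.781, -0.0001, 1.3379, -1.5365], 'eef_pos': [0.5215, 0.1196, 0.1484], 'orientation': [-0.0477, 0.9989, -0.0001, -0.0002], 'force': [-0.6851, -0.4718, -6.5963], 'moment': [0.0132, -0.145, -0.0006], 'finger_gap': 0.0278}
tool x [-0.995 -0.095  0.   ] yaw 5.47 tool z [-0. -0. -1.]
```

View pics/wrist_7.png

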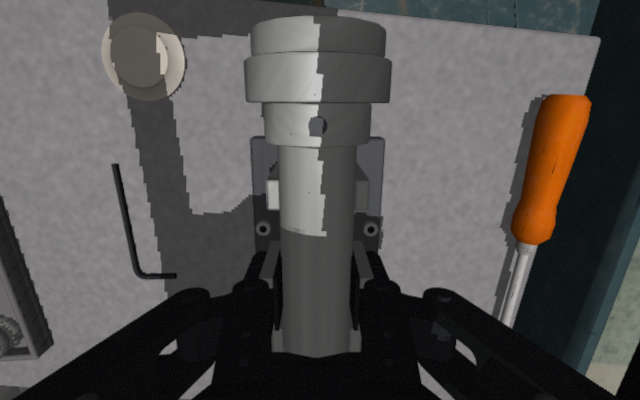

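View pics/scene_7.png

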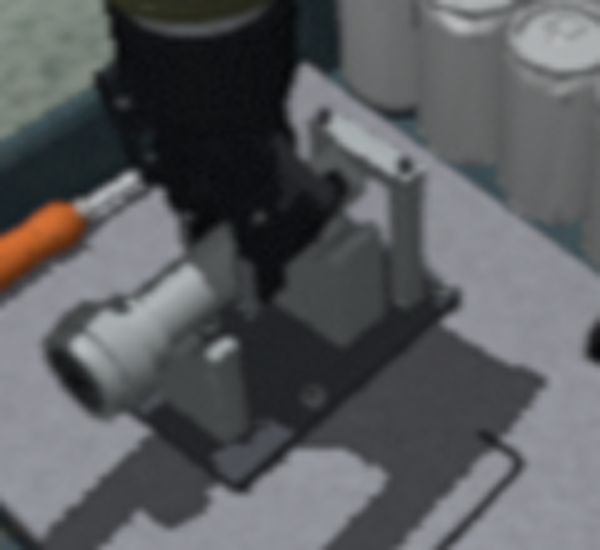

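The chuck is centred over the vee (vee tops at columns 268 and 367, chuck at 318), and the shank's end is still in front of the key bar. Lowering until contact.

Request:
step_arm([
  {"travel": [0, 0, -0.01], "rot": [0, 0, 0], "claw": 0.02},
  {"travel": [0, 0, -0.006], "rot": [0, 0, 0], "claw": 0.02},
  {"travel": [0, 0, -0.002], "rot": [0, 0, 0], "claw": 0.02},
  {"travel": [0, 0, 0], "rot": [0, 0, 0], "claw": 0.02},
])

```text
clock: 7.05
eef_pos: [0.5219, 0.1201, 0.1307]
orientation: [-0.048, 0.999, -0.0, 0.001]
force: [0.4, -0.9, -3.4]
finger_gap: 0.0279
```

Request:
step_arm([
  {"travel": [0, 0, -0.0015], "rot": [0, 0, 0], "claw": 0.02},
  {"travel": [0, 0, 0], "rot": [0, 0, 0], "claw": 0.02},
])

```text
clock: 7.25
eef_pos: [0.5228, 0.1202, 0.1306]
orientation: [-0.048, 0.999, 0.0, 0.002]
force: [-0.2, -1.3, 5.8]
finger_gap: 0.0282
```

It's seated, and the force is now upward. Releasing.

Request:
step_arm([
  {"travel": [0, 0, 0], "rot": [0, 0, 0], "claw": 0.06},
  {"travel": [0, 0, 0], "rot": [0, 0, 0], "claw": 0.06},
  {"travel": [0, 0, 0], "rot": [0, 0, 0], "claw": 0.06},
  {"travel": [0, 0, 0], "rot": [0, 0, 0], "claw": 0.06},
  {"travel": [0, 0, 0], "rot": [0, 0, 0], "claw": 0.06},
])

```text
clock: 7.75
eef_pos: [0.5214, 0.1201, 0.1287]
orientation: [-0.048, 0.999, 0.0, -0.0]
force: [0.4, -0.5, 0.7]
finger_gap: 0.0598
```

Request:
step_arm([
  {"travel": [0, 0, 0.02], "rot": [0, 0, 0], "claw": 0.06},
  {"travel": [0, 0, 0.03], "rot": [0, 0, 0], "claw": 0.06},
  {"travel": [0, 0, 0.03], "rot": [0, 0, 0], "claw": 0.06},
  {"travel": [0, 0, 0.01], "rot": [0, 0, 0], "claw": 0.06},
  {"travel": [0, 0, 0], "rot": [0, 0, 0], "claw": 0.06},
  {"travel": [0, 0, 0], "rot": [0, 0, 0], "claw": 0.06},
])

```text
clock: 8.35
eef_pos: [0.5209, 0.12, 0.2175]
orientation: [-0.048, 0.999, -0.0, -0.001]
force: [-0.2, -0.2, 0.5]
finger_gap: 0.0599
```

```bash
python3 look.py 8 wrist scene
```

```text
{'clock': 8.35, 'joints': [0.1306, -0.0309, 1.7057, -0.0, 1.4681, -1.5364], 'eef_pos': [0.5209, 0.12, 0.2175], 'orientation': [-0.0481, 0.9988, -0.0001, -0.0007], 'force': [-0.2158, -0.1936, 0.5466], 'moment': [-0.0141, 0.015, 0.0202], 'finger_gap': 0.0599}
tool x [-0.995 -0.096  0.001] yaw 5.51 tool z [-0.001 -0.    -1.   ]
```

View pics/wrist_8.png

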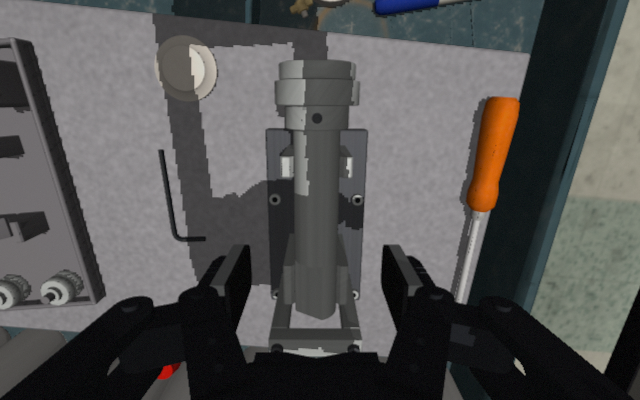

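View pics/scene_8.png

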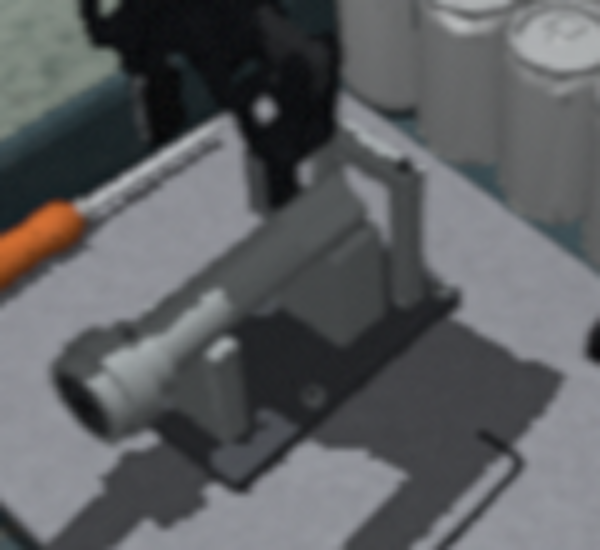

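It's lying in both vees, level, with the end in front of the key bar (shank end near row 315, bar front edge near row 330). Measuring the gap and the flat.

```bash
python3 - <<'E'
from h import *
d=np.load("pics/wrist_8.npz"); im=d["frame"][:,:,::-1].astype(float)
b=np.clip(255*(im/255)**.6,0,255).astype('uint8')
a=cv2.resize(b[55:215,255:375],None,fx=3.2,fy=3.2,interpolation=cv2.INTER_CUBIC)
c=cv2.resize(b[215:360,255:375],None,fx=3.2,fy=3.2,interpolation=cv2.INTER_CUBIC)
o=np.zeros((512,770,3),'uint8');o[:a.shape[0],:384]=a;o[:c.shape[0],386:770]=c;cv2.imwrite("pics/w8z.png",o)
E
```

```text
(no output)
```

View pics/w8z.png

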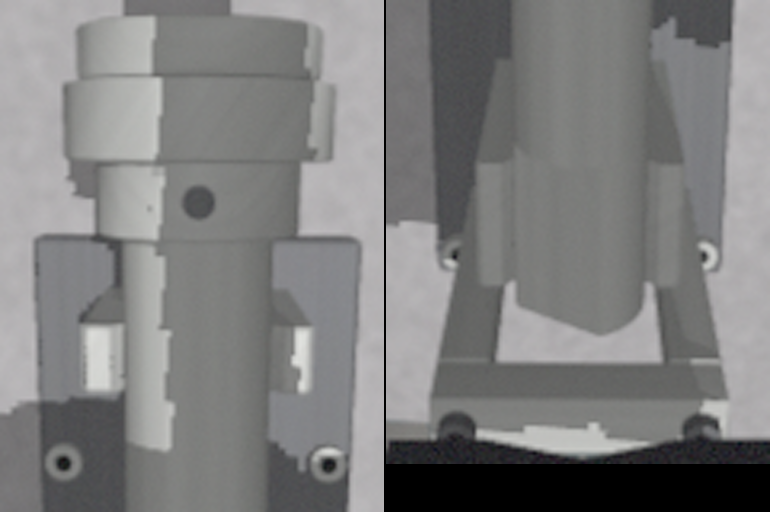

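The end face's profile shows against the light board: left corner (516,302), kink (603,335), right (645,310). I'll intersect those rays with the end-face plane to get the flat's angle.

```bash
python3 - <<'E'
from h import *
d=np.load("pics/wrist_8.npz"); K,R,t=d["mtx"],d["R"],d["t"]; c=-R.T@t
o=np.array([.5515,.1222,.055]);yw=np.radians(5.3);ax=np.array([np.cos(yw),np.sin(yw),0]);ay=np.array([-ax[1],ax[0],0])
A=lambda p:unz(p,255,55,3.2); B=lambda p:unz((p[0]-386,p[1]),255,215,3.2)
def plane(u,v,vx):
    r=R.T@np.linalg.solve(K,[u,v,1.]); n=ax; s=((o+ax*vx)-c)@n/(r@n); X=c+s*r-o; return np.array([X@ay,X[2]])*1e3
for vx in (.040,.043,.046):
    P=[plane(*B(p),vx) for p in [(516,302),(560,319),(603,335),(645,310)]]
    print(vx,np.round(P,1).tolist(),"slope deg",np.degrees(np.arctan2(P[2][1]-P[0][1],P[2][0]-P[0][0])).round(1),"chord",np.linalg.norm(P[2]-P[0]).round(1))
f=lambda X:np.round([(X-o)@ax*1e3,(X-o)@ay*1e3],1)
# hub rear top of hub z=.133+.02 ; vee top front edge z=.130
print("hub rear top",f(ray(d,*A((199,240)),.153)),"sil",f(ray(d,*A((97,236)),.133)),f(ray(d,*A((298,236)),.133)))
print("vee front top",f(ray(d,*A((100,323)),.130)),f(ray(d,*A((295,326)),.130)),"rear edge",f(ray(d,*A((100,390)),.130)),f(ray(d,*A((295,390)),.130)))
print("keybar front lower edge",f(ray(d,*B((575,362)),.1455)),"top front",f(ray(d,*B((575,398)),.1585)))
print("base front edge",f(ray(d,*A((60,237)),.067)),f(ray(d,*A((330,238)),.067)))
E
```

```text
0.04 [[-14.0, 85.6], [-4.0, 91.8], [5.4, 97.2], [14.9, 88.4]] slope deg 30.9 chord 22.5
0.043 [[-14.3, 81.4], [-4.0, 87.6], [5.5, 93.2], [15.2, 84.2]] slope deg 30.9 chord 23.0
0.046 [[-14.6, 77.1], [-4.1, 83.4], [5.6, 89.1], [15.5, 79.9]] slope deg 30.9 chord 23.5
hub rear top [-87.8   0.8] sil [-86.9 -19.4] [-87.1  20.4]
vee front top [-69.1 -19.4] [-68.7  20.7] rear edge [-55.  -19.7] [-55.2  21.1]
keybar front lower edge [52.1 -0.6] top front [50.9 -0.6]
base front edge [-81.4 -35. ] [-81.5  35.1]
```

Chord about 23 mm (22 expected), top at 93, and slope 31°: the flat is about 30° off up, towards −y. That replaces my earlier rough 66°, which came from shading. The hub is about 19 mm short of the stop, within 12–34. Next I'll re-grip with the body tilted 20° towards −y, approaching along the tool axis.

Request:
step_arm([
  {"travel": [0.0013, -0.0064, -0.0034], "rot": [0.087, 0.008, 0], "claw": 0.06},
  {"travel": [0.0013, -0.0064, -0.0034], "rot": [0.087, 0.008, 0], "claw": 0.06},
  {"travel": [0.0013, -0.0064, -0.0034], "rot": [0.087, 0.008, 0], "claw": 0.06},
  {"travel": [0.0013, -0.0064, -0.0034], "rot": [0.087, 0.008, 0], "claw": 0.06},
  {"travel": [0, 0, 0], "rot": [0, 0, 0], "claw": 0.06},
  {"travel": [0, 0, 0], "rot": [0, 0, 0], "claw": 0.06},
])

```text
clock: 9.05
eef_pos: [0.526, 0.0939, 0.2037]
orientation: [-0.046, 0.984, 0.173, -0.009]
force: [0.7, 0.6, -0.2]
finger_gap: 0.0599
```

```bash
cat > ch.py <<'E'
from cell import env
from h import *
o=env.get_obs();M=Rot.from_quat(o["orientation"]).as_matrix();g=o["eef_pos"]-.005*M[:,2]
O=np.array([.5515,.1222,.055]);yw=np.radians(5.3);ax=np.array([np.cos(yw),np.sin(yw),0]);ay=np.array([-ax[1],ax[0],0])
z=M[:,2]
print("grasp V mm",np.round([(g-O)@ax*1e3,(g-O)@ay*1e3,(g-O)[2]*1e3],1),"tilt deg",np.degrees(np.arctan2(z@ay,-z[2])).round(1),"z.ax",(z@ax).round(3),"y.ax",(M[:,1]@ax).round(3),"toolz",z.round(3))
f=o["force"];print("F along groove",(f@ax).round(1),"lat",(f@ay).round(1),"z",f[2].round(1),"M about groove",(o["moment"]@ax).round(2),"gap",o["finger_gap"],"t",o["clock"],"j",o["joints"].round(2))
E
python3 ch.py; python3 look.py 9 wrist
```

```text
grasp V mm [-28.  -27.5 153.4] tilt deg 20.0 z.ax -0.002 y.ax -0.001 toolz [-0.033  0.34  -0.94 ]
F along groove 0.7 lat 0.5 z -0.2 M about groove -0.17 gap 0.0598917698674464 t 9.05 j [-0.14  0.    1.74  0.34  1.49 -1.85]
{'clock': 9.05, 'joints': [-0.1423, 0.0019, 1.7379, 0.3392, 1.4927, -1.849], 'eef_pos': [0.526, 0.0939, 0.2037], 'orientation': [-0.0461, 0.9838, 0.1732, -0.0089], 'force': [0.6695, 0.5788, -0.1672], 'moment': [-0.1606, -0.0571, 0.0387], 'finger_gap': 0.0599}
tool x [-0.996 -0.094  0.001] yaw 5.38 tool z [-0.033  0.34  -0.94 ]
```

View pics/wrist_9.png

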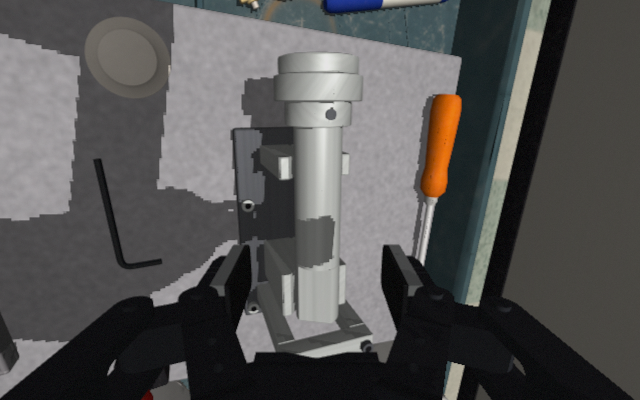

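From the tilted view the end profile is nearly level across (298,315)–(338,322), which confirms the flat at 20–30°. The shank is centred between the pads. Approaching along the tool axis.

Request:
step_arm([
  {"travel": [-0.0006, 0.0056, -0.015], "rot": [0, 0, 0], "claw": 0.06},
  {"travel": [-0.0006, 0.0056, -0.015], "rot": [0, 0, 0], "claw": 0.06},
  {"travel": [-0.0006, 0.0056, -0.015], "rot": [0, 0, 0], "claw": 0.06},
  {"travel": [-0.0005, 0.0056, -0.015], "rot": [0, 0, 0], "claw": 0.06},
  {"travel": [-0.0003, 0.0046, -0.0125], "rot": [0, 0, 0], "claw": 0.06},
  {"travel": [0, 0.0009, -0.0025], "rot": [0, 0, 0], "claw": 0.06},
  {"travel": [0, 0, 0], "rot": [0, 0, 0], "claw": 0.06},
])

```text
clock: 9.8
eef_pos: [0.5233, 0.1231, 0.1293]
orientation: [-0.048, 0.984, 0.174, -0.008]
force: [-0.8, 0.0, 0.9]
finger_gap: 0.0606
```

```bash
python3 ch.py; python3 look.py 10 wrist
```

```text
grasp V mm [-28.    1.7  79. ] tilt deg 20.0 z.ax -0.002 y.ax -0.004 toolz [-0.033  0.341 -0.94 ]
F along groove -0.8 lat 0.1 z 0.9 M about groove -0.17 gap 0.06058334047057228 t 9.8 j [-0.09  0.07  1.81  0.35  1.34 -1.85]
{'clock': 9.8, 'joints': [-0.0893, 0.0658, 1.8149, 0.3528, 1.3426, -1.852], 'eef_pos': [0.5233, 0.1231, 0.1293], 'orientation': [-0.0478, 0.9836, 0.1737, -0.0084], 'force': [-0.7878, 0.0236, 0.9343], 'moment': [-0.169, -0.0483, 0.051], 'finger_gap': 0.0606}
tool x [-0.995 -0.097 -0.   ] yaw 5.56 tool z [-0.033  0.341 -0.94 ]
```

View pics/wrist_10.png

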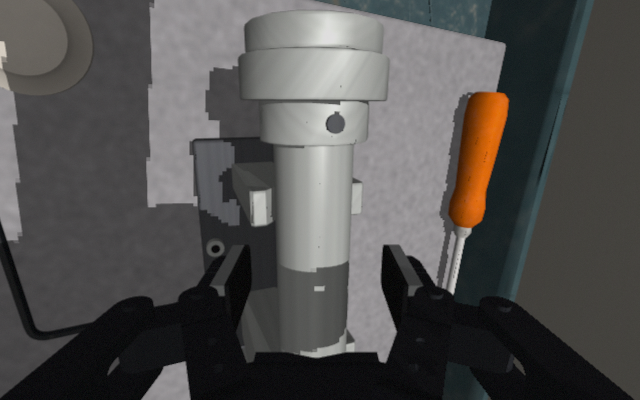

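The shank (column 314) sits about 1 mm off the pads' middle (317). I'll make a small correction, then close.

Request:
step_arm([
  {"travel": [0, -0.001, 0], "rot": [0, 0, 0], "claw": 0.02},
  {"travel": [0, 0, 0], "rot": [0, 0, 0], "claw": 0.02},
  {"travel": [0, 0, 0], "rot": [0, 0, 0], "claw": 0.02},
  {"travel": [0, 0, 0], "rot": [0, 0, 0], "claw": 0.02},
  {"travel": [0, 0, 0], "rot": [0, 0, 0], "claw": 0.02},
  {"travel": [0, 0, 0], "rot": [0, 0, 0], "claw": 0.02},
  {"travel": [0, 0, 0], "rot": [0, 0, 0], "claw": 0.02},
], squeeze=70)

```text
clock: 10.55
eef_pos: [0.5249, 0.121, 0.1312]
orientation: [-0.047, 0.984, 0.173, -0.007]
force: [-0.4, -3.0, 6.1]
finger_gap: 0.0281
```

```bash
python3 ch.py
```

```text
grasp V mm [-26.6  -0.4  80.9] tilt deg 20.0 z.ax 0.002 y.ax -0.004 toolz [-0.029  0.341 -0.94 ]
F along groove -0.6 lat -2.9 z 6.1 M about groove -0.18 gap 0.028142581587124117 t 10.55 j [-0.09  0.06  1.81  0.35  1.34 -1.85]
```

Gripped, with light seating force. Rolling 30° about the groove axis, top towards +y.

Request:
step_arm([
  {"travel": [0, -0.0004, 0], "rot": [-0.0435, -0.004, 0], "claw": 0.02},
  {"travel": [0, -0.0004, 0], "rot": [-0.087, -0.008, 0], "claw": 0.02},
  {"travel": [0, -0.0004, 0], "rot": [-0.087, -0.008, 0], "claw": 0.02},
  {"travel": [0, -0.0004, 0], "rot": [-0.087, -0.008, 0], "claw": 0.02},
  {"travel": [0, -0.0004, 0], "rot": [-0.087, -0.008, 0], "claw": 0.02},
  {"travel": [0, -0.0004, 0], "rot": [-0.087, -0.008, 0], "claw": 0.02},
  {"travel": [0, -0.0002, 0], "rot": [-0.0435, -0.004, 0], "claw": 0.02},
  {"travel": [0, 0, 0], "rot": [0, 0, 0], "claw": 0.02},
  {"travel": [0, 0, 0], "rot": [0, 0, 0], "claw": 0.02},
])

```text
clock: 11.45
eef_pos: [0.5245, 0.12, 0.1311]
orientation: [-0.048, 0.995, -0.087, 0.005]
force: [-1.5, 3.3, 6.2]
finger_gap: 0.028
```

```bash
python3 ch.py;python3 look.py 11 wrist scene
```

```text
grasp V mm [-27.1   1.1  81.1] tilt deg -10.0 z.ax 0.002 y.ax -0.005 toolz [ 0.017 -0.172 -0.985]
F along groove -1.2 lat 3.5 z 6.2 M about groove 0.48 gap 0.028031648065199304 t 11.45 j [ 0.24  0.08  1.76 -0.18  1.32 -1.38]
{'clock': 11.45, 'joints': [0.2414, 0.0826, 1.7627, -0.1776, 1.3246, -1.3807], 'eef_pos': [0.5245, 0.12, 0.1311], 'orientation': [-0.0484, 0.995, -0.0867, 0.0046], 'force': [-1.5159, 3.3467, 6.2127], 'moment': [0.4614, 0.2142, -0.1315], 'finger_gap': 0.028}
tool x [-0.995 -0.097 -0.001] yaw 5.57 tool z [ 0.017 -0.172 -0.985]
```

View pics/wrist_11.png

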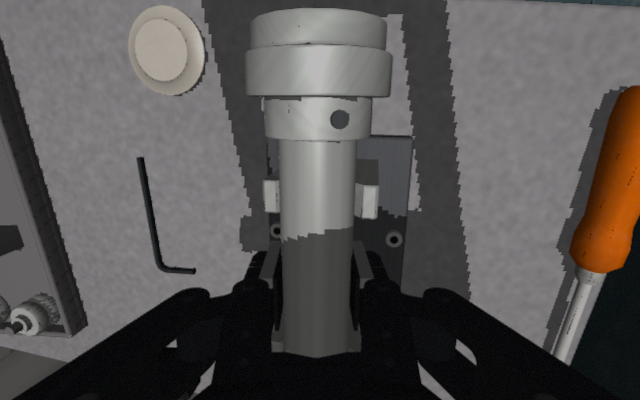

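View pics/scene_11.png

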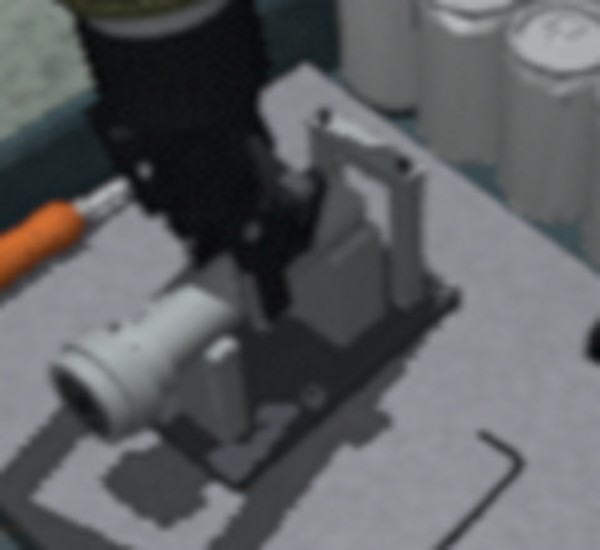

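The hub's hole keeps its place relative to the tool (column 339), so the shank turned with it. Now a gentle slide, feeling for the key bar.

Request:
step_arm([
  {"travel": [0.002, 0.0002, 0], "rot": [0, 0, 0], "claw": 0.02},
  {"travel": [0.002, 0.0002, 0], "rot": [0, 0, 0], "claw": 0.02},
  {"travel": [0.002, 0.0002, 0], "rot": [0, 0, 0], "claw": 0.02},
  {"travel": [0, 0, 0], "rot": [0, 0, 0], "claw": 0.02},
])

```text
clock: 11.95
eef_pos: [0.5308, 0.1205, 0.1311]
orientation: [-0.048, 0.995, -0.086, 0.005]
force: [0.3, 4.6, 5.3]
finger_gap: 0.028
```

```bash
python3 ch.py
```

```text
grasp V mm [-20.8   1.1  81. ] tilt deg -9.9 z.ax 0.002 y.ax -0.004 toolz [ 0.018 -0.171 -0.985]
F along groove 0.7 lat 4.6 z 5.3 M about groove 0.74 gap 0.02796517027475401 t 11.95 j [ 0.24  0.1   1.75 -0.18  1.32 -1.38]
```

Request:
step_arm([
  {"travel": [0.001, 0.0001, 0], "rot": [0, 0, 0], "claw": 0.02},
  {"travel": [0.001, 0.0001, 0], "rot": [0, 0, 0], "claw": 0.02},
  {"travel": [0, 0, 0], "rot": [0, 0, 0], "claw": 0.02},
])

```text
clock: 12.25
eef_pos: [0.5326, 0.1207, 0.1311]
orientation: [-0.048, 0.995, -0.086, 0.005]
force: [-0.8, 4.8, 5.6]
finger_gap: 0.028
```

```bash
python3 ch.py
```

```text
grasp V mm [-19.    1.1  81.1] tilt deg -9.9 z.ax 0.002 y.ax -0.004 toolz [ 0.017 -0.171 -0.985]
F along groove -0.4 lat 4.8 z 5.6 M about groove 0.67 gap 0.02796629365927329 t 12.25 j [ 0.24  0.1   1.74 -0.18  1.33 -1.38]
```

Moved 8 mm with no resistance. The bar is due at about 7 mm, so I'll continue in small steps.

Request:
step_arm([
  {"travel": [0.001, 0.0001, 0], "rot": [0, 0, 0], "claw": 0.02},
  {"travel": [0.001, 0.0001, 0], "rot": [0, 0, 0], "claw": 0.02},
  {"travel": [0, 0, 0], "rot": [0, 0, 0], "claw": 0.02},
])

```text
clock: 12.55
eef_pos: [0.5345, 0.1209, 0.1311]
orientation: [-0.048, 0.995, -0.086, 0.005]
force: [-1.0, 5.1, 5.2]
finger_gap: 0.0278
```

```bash
python3 ch.py
```

```text
grasp V mm [-17.    1.1  81. ] tilt deg -9.9 z.ax 0.001 y.ax -0.004 toolz [ 0.017 -0.171 -0.985]
F along groove -0.6 lat 5.2 z 5.2 M about groove 0.61 gap 0.027779871467393864 t 12.55 j [ 0.24  0.11  1.74 -0.18  1.33 -1.38]
```

Request:
step_arm([
  {"travel": [0.001, 0.0001, 0], "rot": [0, 0, 0], "claw": 0.02},
  {"travel": [0.001, 0.0001, 0], "rot": [0, 0, 0], "claw": 0.02},
  {"travel": [0, 0, 0], "rot": [0, 0, 0], "claw": 0.02},
])

```text
clock: 12.85
eef_pos: [0.5366, 0.121, 0.1311]
orientation: [-0.048, 0.995, -0.086, 0.005]
force: [-1.6, 4.1, 5.6]
finger_gap: 0.0281
```

```bash
python3 ch.py; python3 look.py 12 wrist scene
```

```text
grasp V mm [-15.    1.1  81. ] tilt deg -9.9 z.ax 0.001 y.ax -0.004 toolz [ 0.017 -0.171 -0.985]
F along groove -1.2 lat 4.2 z 5.6 M about groove 0.62 gap 0.02809138730254055 t 12.85 j [ 0.24  0.11  1.73 -0.18  1.33 -1.38]
{'clock': 12.85, 'joints': [0.2375, 0.1134, 1.7297, -0.1766, 1.326, -1.3843], 'eef_pos': [0.5366, 0.121, 0.1311], 'orientation': [-0.048, 0.9951, -0.0862, 0.0045], 'force': [-1.6252, 4.0532, 5.6363], 'moment': [0.6126, 0.1586, -0.0984], 'finger_gap': 0.0281}
tool x [-0.995 -0.096 -0.001] yaw 5.52 tool z [ 0.017 -0.171 -0.985]
```

View pics/wrist_12.png

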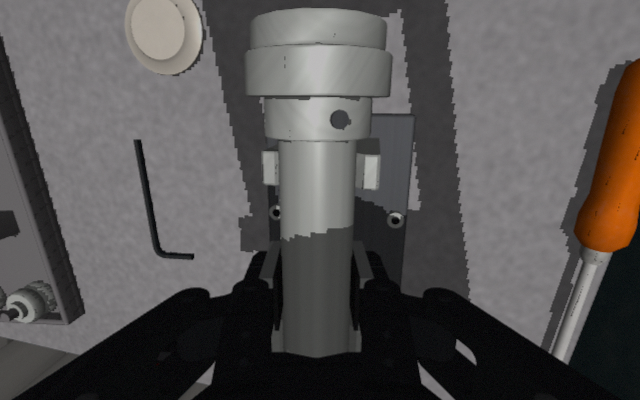

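View pics/scene_12.png

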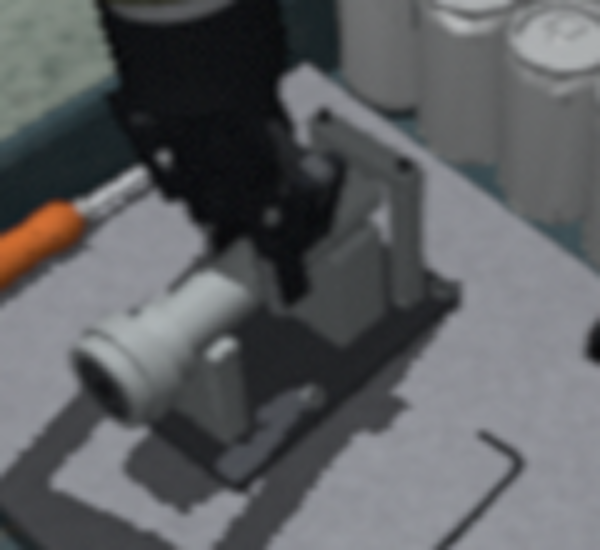

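Moved 12 mm. The hub stays fixed relative to the fingers (row ~140), so there is no slip, and with under 2 N of resistance the flat has passed under the bar. About 7 mm remain.

Request:
step_arm([
  {"travel": [0.001, 0.0001, 0], "rot": [0, 0, 0], "claw": 0.02},
  {"travel": [0.001, 0.0001, 0], "rot": [0, 0, 0], "claw": 0.02},
  {"travel": [0.001, 0.0001, 0], "rot": [0, 0, 0], "claw": 0.02},
  {"travel": [0.001, 0.0001, 0], "rot": [0, 0, 0], "claw": 0.02},
  {"travel": [0, 0, 0], "rot": [0, 0, 0], "claw": 0.02},
])

```text
clock: 13.45
eef_pos: [0.5406, 0.1214, 0.1311]
orientation: [-0.048, 0.995, -0.086, 0.005]
force: [-1.2, 4.2, 5.3]
finger_gap: 0.0277
```

```bash
python3 ch.py
```

```text
grasp V mm [-11.    1.1  81. ] tilt deg -9.9 z.ax 0.001 y.ax -0.004 toolz [ 0.017 -0.171 -0.985]
F along groove -0.8 lat 4.3 z 5.3 M about groove 0.55 gap 0.027664053622044424 t 13.45 j [ 0.24  0.12  1.72 -0.18  1.33 -1.39]
```

Request:
step_arm([
  {"travel": [0.001, 0.0001, 0], "rot": [0, 0, 0], "claw": 0.02},
  {"travel": [0, 0, 0], "rot": [0, 0, 0], "claw": 0.02},
])

```text
clock: 13.65
eef_pos: [0.5416, 0.1215, 0.1311]
orientation: [-0.048, 0.995, -0.086, 0.005]
force: [-2.0, 4.5, 6.1]
finger_gap: 0.0278
```

```bash
python3 ch.py
```

```text
grasp V mm [-10.    1.1  81.1] tilt deg -9.9 z.ax 0.001 y.ax -0.004 toolz [ 0.017 -0.171 -0.985]
F along groove -1.6 lat 4.6 z 6.1 M about groove 0.57 gap 0.027761963694913884 t 13.65 j [ 0.24  0.13  1.72 -0.18  1.33 -1.39]
```

Request:
step_arm([
  {"travel": [0.001, 0.0001, 0], "rot": [0, 0, 0], "claw": 0.02},
  {"travel": [0, 0, 0], "rot": [0, 0, 0], "claw": 0.02},
])

```text
clock: 13.85
eef_pos: [0.5426, 0.1216, 0.1311]
orientation: [-0.048, 0.995, -0.086, 0.005]
force: [-1.3, 4.3, 5.8]
finger_gap: 0.028
```

```bash
python3 ch.py; python3 look.py 13 wrist
```

```text
grasp V mm [-9.   1.1 81.1] tilt deg -9.9 z.ax 0.001 y.ax -0.004 toolz [ 0.017 -0.171 -0.985]
F along groove -0.9 lat 4.4 z 5.8 M about groove 0.55 gap 0.0280372369217566 t 13.85 j [ 0.24  0.13  1.71 -0.18  1.33 -1.39]
{'clock': 13.85, 'joints': [0.236, 0.1287, 1.7131, -0.1767, 1.3271, -1.386], 'eef_pos': [0.5426, 0.1216, 0.1311], 'orientation': [-0.0479, 0.9951, -0.0863, 0.0046], 'force': [-1.3084, 4.3119, 5.783], 'moment': [0.5344, 0.2346, -0.0747], 'finger_gap': 0.028}
tool x [-0.995 -0.096 -0.001] yaw 5.52 tool z [ 0.017 -0.171 -0.985]
```

View pics/wrist_13.png

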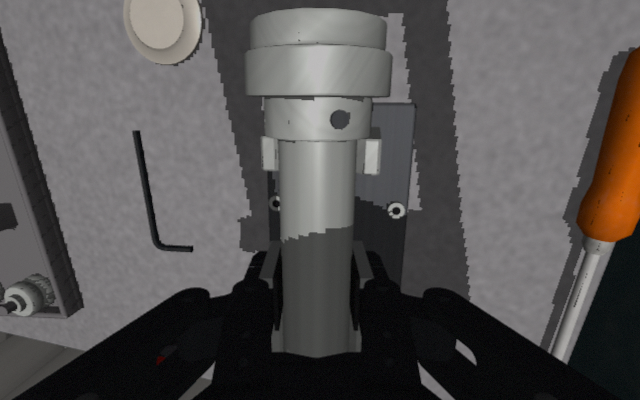

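The hub's rear edge (row ~139) is almost on the vee's front (row ~136). Continuing in half-millimetre steps until I feel the stop.

Request:
step_arm([
  {"travel": [0.0005, 0, 0], "rot": [0, 0, 0], "claw": 0.02},
  {"travel": [0.0005, 0.0001, 0], "rot": [0, 0, 0], "claw": 0.02},
  {"travel": [0, 0, 0], "rot": [0, 0, 0], "claw": 0.02},
])

```text
clock: 14.2
eef_pos: [0.5435, 0.1217, 0.1311]
orientation: [-0.048, 0.995, -0.086, 0.004]
force: [-1.8, 3.5, 6.9]
finger_gap: 0.0281
```

```bash
python3 ch.py
```

```text
grasp V mm [-8.1  1.1 81.1] tilt deg -9.9 z.ax 0.001 y.ax -0.004 toolz [ 0.017 -0.171 -0.985]
F along groove -1.5 lat 3.7 z 6.9 M about groove 0.59 gap 0.028084173359163595 t 14.2 j [ 0.24  0.13  1.71 -0.18  1.33 -1.39]
```

Request:
step_arm([
  {"travel": [0.0005, 0, 0], "rot": [0, 0, 0], "claw": 0.02},
  {"travel": [0, 0, 0], "rot": [0, 0, 0], "claw": 0.02},
])

```text
clock: 14.4
eef_pos: [0.5437, 0.1217, 0.1311]
orientation: [-0.048, 0.995, -0.086, 0.004]
force: [-4.2, 3.4, 7.7]
finger_gap: 0.0277
```

```bash
python3 ch.py
```

```text
grasp V mm [-7.8  1.1 81. ] tilt deg -9.9 z.ax 0.001 y.ax -0.004 toolz [ 0.017 -0.171 -0.985]
F along groove -3.8 lat 3.8 z 7.7 M about groove 0.58 gap 0.027713194187269283 t 14.4 j [ 0.24  0.13  1.71 -0.18  1.33 -1.39]
```

Request:
step_arm([
  {"travel": [0.0005, 0, 0], "rot": [0, 0, 0], "claw": 0.02},
  {"travel": [0, 0, 0], "rot": [0, 0, 0], "claw": 0.02},
])

```text
clock: 14.6
eef_pos: [0.5438, 0.1217, 0.1311]
orientation: [-0.048, 0.995, -0.086, 0.004]
force: [-5.4, 4.8, 9.5]
finger_gap: 0.0283
```

```bash
python3 ch.py
```

```text
grasp V mm [-7.7  1.  81. ] tilt deg -9.9 z.ax -0.0 y.ax -0.004 toolz [ 0.016 -0.172 -0.985]
F along groove -5.0 lat 5.2 z 9.5 M about groove 0.53 gap 0.028260157940705428 t 14.6 j [ 0.24  0.13  1.71 -0.18  1.33 -1.39]
```

The force now rises while the tool no longer advances: 19.4 mm of travel against the 19 predicted, so it's on the stop. One small press for flushness, then release and back off along the tool axis.

Request:
step_arm([
  {"travel": [0.0007, 0, 0], "rot": [0, 0, 0], "claw": 0.02},
  {"travel": [0, 0, 0], "rot": [0, 0, 0], "claw": 0.02},
  {"travel": [0, 0, 0], "rot": [0, 0, 0], "claw": 0.02},
])

```text
clock: 14.9
eef_pos: [0.5438, 0.1217, 0.1311]
orientation: [-0.048, 0.995, -0.086, 0.003]
force: [-9.6, 4.0, 12.3]
finger_gap: 0.0284
```

```bash
python3 ch.py; python3 look.py 14 wrist
```

```text
grasp V mm [-7.7  1.1 81. ] tilt deg -9.9 z.ax -0.002 y.ax -0.004 toolz [ 0.014 -0.172 -0.985]
F along groove -9.2 lat 4.8 z 12.3 M about groove 0.55 gap 0.028388427167731073 t 14.9 j [ 0.24  0.13  1.71 -0.18  1.33 -1.39]
{'clock': 14.9, 'joints': [0.2354, 0.1347, 1.7066, -0.1762, 1.3306, -1.387], 'eef_pos': [0.5438, 0.1217, 0.1311], 'orientation': [-0.0479, 0.9951, -0.0864, 0.003], 'force': [-9.6318, 3.961, 12.3419], 'moment': [0.415, 1.4499, -0.3046], 'finger_gap': 0.0284}
tool x [-0.995 -0.096  0.002] yaw 5.5 tool z [ 0.014 -0.172 -0.985]
```

View pics/wrist_14.png

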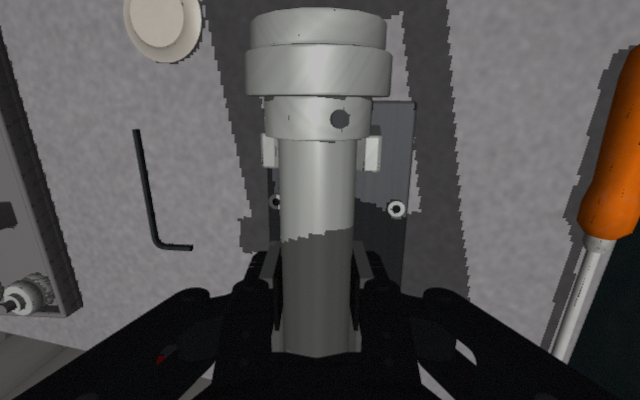

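A hard stop at about 9 N, with no further motion. Releasing.

Request:
step_arm([
  {"travel": [0, 0, 0], "rot": [0, 0, 0], "claw": 0.06},
  {"travel": [0, 0, 0], "rot": [0, 0, 0], "claw": 0.06},
  {"travel": [0, 0, 0], "rot": [0, 0, 0], "claw": 0.06},
  {"travel": [0, 0, 0], "rot": [0, 0, 0], "claw": 0.06},
  {"travel": [0, 0, 0], "rot": [0, 0, 0], "claw": 0.06},
])

```text
clock: 15.45
eef_pos: [0.5447, 0.1206, 0.13]
orientation: [-0.048, 0.995, -0.087, 0.004]
force: [-0.7, -0.1, -0.2]
finger_gap: 0.06
```

Request:
step_arm([
  {"travel": [-0.0003, 0.0026, 0.015], "rot": [0, 0, 0], "claw": 0.06},
  {"travel": [-0.0003, 0.0034, 0.02], "rot": [0, 0, 0], "claw": 0.06},
  {"travel": [-0.0003, 0.0043, 0.025], "rot": [0, 0, 0], "claw": 0.06},
  {"travel": [-0.0003, 0.0043, 0.025], "rot": [0, 0, 0], "claw": 0.06},
  {"travel": [0, 0, 0.02], "rot": [0, 0, 0], "claw": 0.06},
  {"travel": [0, 0, 0], "rot": [0, 0, 0], "claw": 0.06},
  {"travel": [0, 0, 0], "rot": [0, 0, 0], "claw": 0.06},
])

```text
clock: 16.15
eef_pos: [0.5439, 0.1356, 0.2361]
orientation: [-0.048, 0.995, -0.087, 0.005]
force: [-0.9, -0.3, -1.5]
finger_gap: 0.0602
```

```bash
python3 ch.py; python3 look.py 15 wrist scene; python3 - <<'E'
from h import *
d=np.load("pics/wrist_15.npz"); im=d["frame"][:,:,::-1].astype(float)
b=np.clip(255*(im/255)**.6,0,255).astype('uint8'); zoom(b,240,420,50,370,1.8,"pics/w15z.png")
E
```

```text
grasp V mm [ -6.3  14.9 186. ] tilt deg -10.0 z.ax 0.002 y.ax -0.004 toolz [ 0.018 -0.173 -0.985]
F along groove -1.0 lat -0.2 z -1.5 M about groove 0.07 gap 0.060176172058581855 t 16.15 j [ 0.26  0.06  1.59 -0.17  1.52 -1.4 ]
{'clock': 16.15, 'joints': [0.2601, 0.063, 1.5864, -0.1724, 1.5207, -1.3957], 'eef_pos': [0.5439, 0.1356, 0.2361], 'orientation': [-0.0479, 0.995, -0.087, 0.0047], 'force': [-0.9399, -0.2851, -1.4795], 'moment': [0.073, -0.0057, 0.016], 'finger_gap': 0.0602}
tool x [-0.995 -0.096 -0.001] yaw 5.51 tool z [ 0.018 -0.173 -0.985]
```

View pics/wrist_15.png

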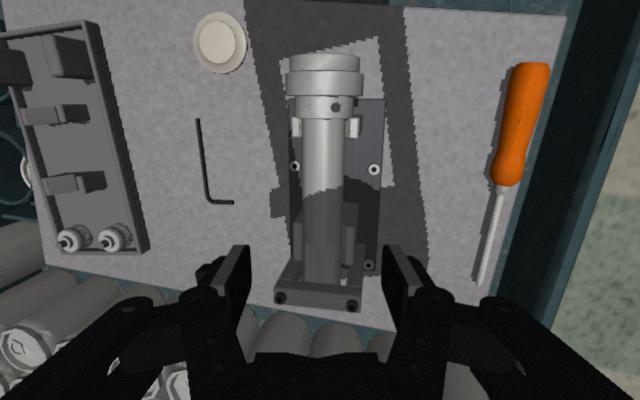

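View pics/scene_15.png

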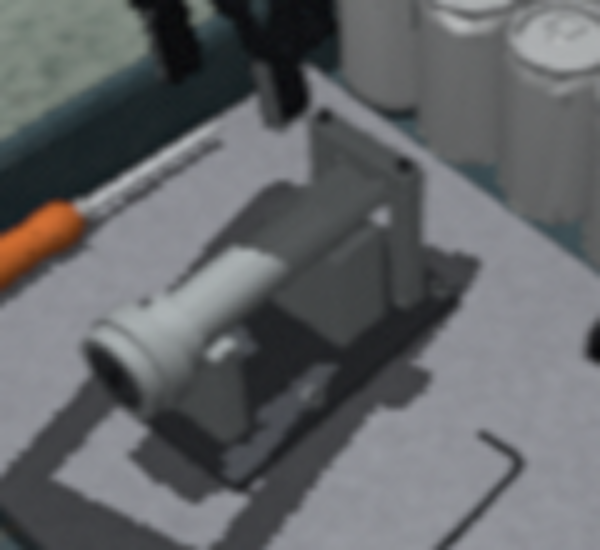

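The shank passes under the bar (bar at rows 265–305) and the hub sits at the front vee. One more check by measurement.

View pics/w15z.png

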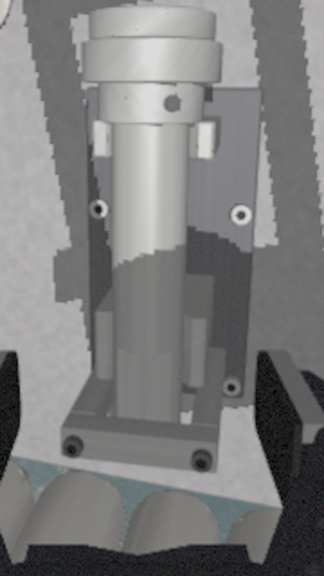

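```bash
python3 - <<'E'
from h import *
d=np.load("pics/wrist_15.npz"); im=d["frame"][:,:,::-1]
zoom(im,280,370,85,150,8,"pics/w15h.png")
E
```

```text
(no output)
```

View pics/w15h.png

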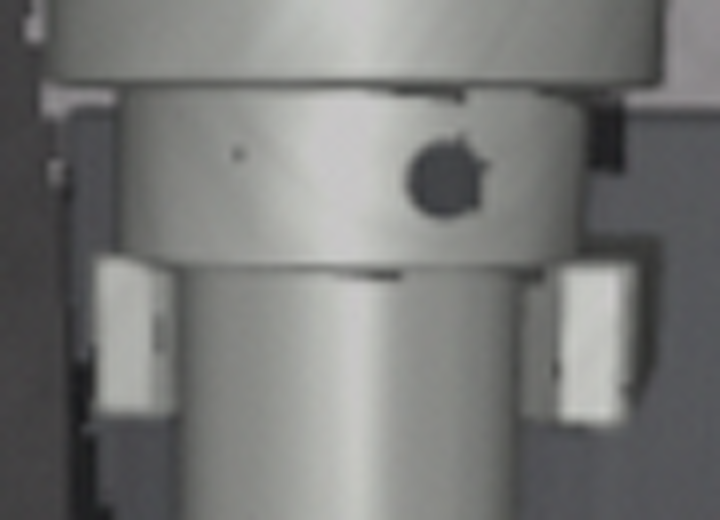

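The hub's rear edge (zoomed row ~260) lines up with the vee's front edge (row ~258) on both sides, so there is no gap. The gripper is clear, so I'm handing in.

```bash
python3 -c "
from cell import env, close_job
print(close_job())"
```

```text
the job is handed in; nothing more can be done
None
```

The chuck is home in the V-block, hub against the front vee and shank under the key bar, released and clear of the gripper. I handed the job in with the robot's clock at about 16 s; no verdict was reported.

- **Laying in:** I took it from the tray at about chuck x = 58 mm, laid it in both vees about 19 mm short of the stop, and let go.
- **Rolling:** I took it again with the tool tilted 20° towards −y and rolled it 30°. The hub's hole turned with the tool, so it did not slip in the grip.
- **Sliding in:** It met under 2 N of resistance past where the bar would have stopped it. It came to a hard stop after 19.4 mm of travel, against about 19 predicted, and I pressed there with about 9 N before releasing.
- **Final pictures:** The hub's rear edge lines up with the vee's front edge on both sides, within about 1 mm.

**Disagreements:**
- My first estimate of the flat's angle, about 66° from shading in the tray, was wrong. I dropped it for the end-face measurement of about 30°.
- The fingers read 28 mm on the 30 mm shank.
- The gripped height read about 3 mm above nominal.
- The V-block position from different features differed by up to 2 mm.

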